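# Bed a lacquered lure head in the drying stand with sprung tongs

## Task

The lure heads in the tray are freshly lacquered, so work only with the sprung tongs and never touch a head with the gripper: take the tongs from the wooden tool block, squeeze them shut on the flat-topped cylindrical head and lift it out of the tray. Push its stem down the socket of the drying stand, past the drag of the plunger, until it stops dead on the hidden stop, and bed it there for a moment with a push of about 14 N (under 9 N does not bed it, over 22 N spoils it). Let the head go, stand the tongs back in the slot of their block and leave everything else where it is.

Things in the scene. Friction and masses are not known exactly. Their poses are not given: they have to be found in the camera images.
- tongs_grip (a point): Centre of the grip zone of the sprung tongs (90 g, 128 mm tall), which stand tips down: two flat upright steel arms with black grip plates, 14 mm wide along x, closing evenly and parallel along the tongs' y; z is up. Outer faces 42 mm apart when free, 23 mm fully squeezed; spring 5 N per arm at first, 8 N when shut. Midway between the arms; their top is 31 mm above it.
- tongs_guard (a point): Middle of the undersides of the tongs' two black finger guards, 27 mm below tongs_grip; each 4 mm thick, 46 mm along x, outer edges 56 mm apart along y when free. They rest on the tool block's top face.
- tongs_tip (a point): Midway between the lower ends of the tongs' jaws, 97 mm below tongs_grip. The V-notched jaws, 14 mm tall, 22 mm along x, centre a round head: they hold the 18 mm head with the arms' outer faces 27 mm apart and clear it by 5 mm a side at 37 mm, where the arms still press out with 6 N and the tongs can be carried. A fixed push pad between them, 17 mm above this point, bears on the head's top.
- slot_mouth (a point): Centre of the top face of the fixed wooden tool block (67 x 86 x 80 mm high): mouth of its through slot, 31 mm along the block's x and 60 mm along its y. The tongs stand in it with their guards on the top face and their y along the block's y.
- popper_center (a point): Centre of the flat-topped cylindrical wooden head (the one to move): 18 mm diameter, 20 mm tall, so its underside is 10 mm below this point; below that a brass stem of 8 mm diameter, 22 mm long with a small chamfer. z is up along the stem axis. Mass about 18 g. It stands in a hole of the tray, any of three.
- cone_head_center (a point): Pointed cone-shaped head (18 mm base, 22 mm tall) in another tray hole, point 10 mm above its underside; to be left alone.
- ball_head_center (a point): Ball-shaped head (21 mm) in another tray hole, point 10 mm above its underside; to be left alone.
- tray: Fixed plywood lacquering tray, 60 x 160 x 26 mm high, origin at the centre of its underside; three 10.5 mm holes in a row along its y, 50 mm apart, the heads resting on its top face.
- socket_mouth (a point): Centre of the 10 mm socket's mouth (1.5 mm chamfer), in the stand's flat aluminium top face, 50 x 50 mm, 54 mm above the table; z up. The stem meets the plunger 6 to 15.5 mm down and pushes it 5 mm to the stop, so the head ends 1.5 to 11 mm clear of this face: how deep is not known beforehand and must be felt. The stop is rigid: force climbs steeply on it.
- stand: Fixed drying stand, dark wooden foot 110 x 75 x 18 mm with the aluminium socket block on it; origin at the centre of its underside. Out of sight in the socket waits a plunger with about 5 N of drag, pushed ahead of the stem and staying where it is left; 5 mm farther it ends on a stop screw whose height differs each time.
- lacquer_jar: Bystander: amber jar, 48 mm diameter, 62 mm tall, origin at the centre of its underside.
- spool_a: Bystander: thread spool, 30 mm diameter, 38 mm tall, origin at the centre of its underside.
- spool_b: Bystander: another thread spool of the same size.
Not all that is in view belongs to the job. Leave any purple look-alike of the part that bears slot_mouth alone.

How it is judged (in metres and radians):
On the way, in this order (a step that is already met when the one before it is completed fails the run):
1. the cylindrical head is lifted clear of the tray in the tongs (height (world z) of popper_center above 0.07 m and contact force between tongs and popper above 0.05 N and horizontal distance between popper_center and socket_mouth above 0.03 m), for 0.1 s.
2. the head is bedded: its stem down the socket on the stop, pushed with more than 9 N for 0.2 s (z of popper_center in the frame of socket_mouth below 0.0225 m and horizontal distance between popper_center and socket_mouth below 0.003 m and angle between popper_center's own z axis and vertical below 0.12 rad and contact force between popper and stand above 9 N), for 0.2 s.
At the end, for the whole second after the job is handed in: The cylindrical head stands upright (7 degrees) in the socket, stem at least 9.5 mm down it and within 3 mm of its axis; the tongs stand in the block's slot (grip point within 14 mm of its centre, guards on the top face, 8 degrees); both let go and at rest (z of popper_center in the frame of socket_mouth below 0.0225 m and horizontal distance between popper_center and socket_mouth below 0.003 m and angle between popper_center's own z axis and vertical below 0.12 rad and linear speed of each of popper, tongs below 0.02 m/s and horizontal distance between tongs_grip and slot_mouth below 0.014 m and height (world z) of tongs_grip between 0.1 and 0.114 m and angle between tongs_grip's own z axis and vertical below 0.15 rad); the robot touches nothing.
It fails at once if the head is forced against the stand with more than 22 N (contact force between popper and stand above 22 N).
It fails at once if the gripper or arm touches a lacquered head (contact force between any of the arm, the fingers and popper above 0.3 N or contact force between the fingers and cone_head above 0.3 N or contact force between the fingers and ball_head above 0.3 N).
It fails at once if another head is disturbed (moved over 5 mm) (distance of any of cone_head_center, ball_head_center from where it was at the start of the episode above 0.005 m).
It fails at once if the jar or a spool is moved more than 10 mm (distance of any of lacquer_jar, spool_a, spool_b from where it was at the start of the episode above 0.01 m).
It also fails if it takes over 72 s, if anything falls off the work surface, if the arm or the gripper's body presses on something with over 40 N, if the wrist force passes 120 N, or if a joint passes its speed limit or range.

## Robot

A 6-joint arm with a two-finger parallel gripper is mounted at the origin on the work surface. World frame = base frame: x ahead of the robot, y to its left, z up, the work surface at z = 0. Lengths are in mm, angles in rad, forces in N, time in s.
With the tool pointing down it reaches from about 300 to 775 mm from the base axis. Payload 14.6 kg.
Tool frame: the origin (TCP) lies at the very end of the fingers, on their centre line; the grasp point (between the pads) lies 19 mm behind it; y points along the fingers, z is the direction in which the jaws open and shut, and the axes are right-handed (so a half turn about y gives the same grasp; the last joint's range is limited). The gripper opens to 94 mm and grips with 3 to 60 N. Pads are 16 mm wide; open, the fingers measure 119 mm over their backs; the gripper's body (75 mm by 177 mm) begins 78 mm behind the grasp point.
Start: joints at [-1.283, 0.3, 1.521, -0, 1.321, -0.067], TCP at [191.064, -515.736, 205.446] pointing down, gripper open.
Joint ranges: [-3.03, 3.03], [-0.79, 2.21], [0.23, 2.52], [-1.04, 4.18], [0, 3.07], [-2.55, 2.55]. Speed limits (rad/s): [2.22, 2.22, 2.57, 3.14, 3.14, 3.14].

## Interface

Orientations are given as [roll, pitch, yaw] about the fixed x, y, z axes, in that order (R = Rz(yaw) Ry(pitch) Rx(roll)).
In Python, from cell import monitor, optics, manip gives the robot as it stands.
- The arm moves only by the shell command python3 -m creep 'ROWS' [FORCE]. ROWS is JSON, a list of rows, each an object of numbers: "tx", "ty", "tz": the shift along the tool's x, y, z scaled (see below); "turn": the turn about the tool's y scaled (see below); "fingers": the finger opening in mm, from 0 to 94. In form: [{"tx": .., "ty": .., "tz": .., "turn": .., "fingers": ..}, ...]. A call has 1 to 20 rows; each row is the pose to reach, as a shift and turn from the pose measured when the call began, along the tool's axes at that moment, turning the shorter way round; what a row does not reach only later rows make up. The controller multiplies each number of a shift by 200 mm and each number of a turn by pi rad. A row lasts 1/10 s, in which the tool goes at most 50 mm and 8.59 degrees, less where a joint would pass 70% of its speed; a pose out of reach is approached as far as the arm can. A call with a number of a shift or a turn outside -1 to 1 is refused whole. A call with a gripper value outside its range is refused whole. The fingers move at their own pace and stop on an object; FORCE is the grip in N (left out, the last holds). Time passes only in rows, so rows that repeat a pose let the fingers close. It gives the time, the measured TCP pose, the force and the opening at its end, in the units of the state.
- monitor.read_state(): the state, without advancing time (a new reading comes with each control period).
- optics.camera(name): name is "scene" or "top" or "wrist"; returns a dict with "frame" (400x640x3 uint8, red, green, blue), "range_z" (400x640 float32, mm along the optical axis (not along the pixel's ray), 0 where there is no reading), "fx", "fy", "cx", "cy" (pixels), "distortion" ([k1, k2, p1, p2, k3] as OpenCV has them; the pictures are not rectified), "R" (3x3) and "t" (3): a world point X has camera coordinates R X + t; the wrist camera has in their place "mount" (4x4, takes a point from camera to tool coordinates, whose origin is the TCP and whose axes are the tool frame's). Camera axes: x right, y down, z forward; pixel columns grow to the right and rows downward; lengths in mm; the calibration is good to about 2 mm. A picture is of the moment at which its call begins: read the wrist's pose just before it.
- manip.sign_off(): hands the job in, once; it reports no verdict.
The state is a dict: "clock": time; "joints": joint angles; "qd": joint speeds; "effort": joint torques, N m; "eef_pos": TCP position; "eef_rot": TCP orientation; "wrist_force": force on the tool from outside, world axes, zero at the start; "moment": the same for the moment, N m; "finger_gap": finger opening in mm.
Only numpy, scipy, OpenCV 4.12 (cv2) and the standard library are available. Lean on these libraries where they do the work, as an engineer would, in place of code of your own. Each camera call takes 0.05 s, during which the arm holds its last target.

## Working session

There is one attempt and no reset: what is moved stays moved. The work goes in short steps, Python scripts to look and compute and a shell command to move; the robot and the scene stay as the last step left them, time stands still between calls to the robot, and variables do not carry over. Pictures are saved under pics/ and viewed, and the job is handed in when it is done.

```bash
ls -la; mkdir -p pics; python3 - <<'E'
from cell import monitor, optics
import cv2, numpy as np
print(monitor.read_state())
for n in("scene","top","wrist"):
    c=optics.camera(n)
    cv2.imwrite(f"pics/{n}0.png",c["frame"][:,:,::-1])
    np.savez(f"{n}0.npz",**{k:v for k,v in c.items()})
    print(n,{k:np.round(v,4).tolist() for k,v in c.items() if k not in("frame","range_z")})
E
```

```text
total 12
drwxr-xr-x  3 agent agent 4096 Dec  7 05:02 .
drwxr-xr-x 23 root  root  4096 Dec  7 05:02 ..
drwxr-xr-x  2 agent agent 4096 Dec  7 05:02 pics
{'clock': 0.0, 'joints': array([-1.28261196e+00,  3.00481292e-01,  1.52160637e+00, -2.59019661e-06,
        1.32070611e+00, -6.65851445e-02]), 'qd': array([ 0.00037551, -0.00069958,  0.00016863,  0.00032554,  0.00096801,
        0.00037484]), 'effort': array([-3.50851406e-04, -5.31807554e+01, -3.52737880e+01,  7.08269281e-02,
        2.43939960e-02, -8.35335845e-05]), 'eef_pos': array([ 190.98158009, -515.4831492 ,  204.87004754]), 'eef_rot': array([-1.57199495e+00,  7.74139920e-05, -2.78682255e+00]), 'wrist_force': array([0.08360155, 0.34850985, 0.52201471]), 'moment': array([ 0.01614892, -0.01096393,  0.01848476]), 'finger_gap': 94.36147087226709}
scene {'fx': 413.7165, 'fy': 413.7165, 'cx': 322.882, 'cy': 198.7834, 'distortion': [-0.0846, 0.0, 0.0, 0.0, 0.0], 'R': [[-0.1136, 0.9934, 0.0182], [0.7083, 0.0938, -0.6996], [-0.6967, -0.0666, -0.7143]], 't': [79.3985, -323.8794, 1351.5422]}
top {'fx': 368.116, 'fy': 368.116, 'cx': 320.7802, 'cy': 197.1951, 'distortion': [-0.0763, 0.0, 0.0, 0.0, 0.0], 'R': [[-0.0097, -0.9998, -0.0197], [-0.9941, 0.0118, -0.1081], [0.1083, 0.0185, -0.994]], 't': [15.3073, 536.6046, 866.0666]}
wrist {'fx': 353.8597, 'fy': 353.8597, 'cx': 320.6765, 'cy': 193.9063, 'distortion': [0.0069, 0.0, 0.0, 0.0, 0.0], 'mount': [[-0.0005, 0.9612, 0.276, -79.8392], [-0.0003, -0.276, 0.9612, -178.9115], [1.0, 0.0004, 0.0004, -0.6138], [0.0, 0.0, 0.0, 1.0]]}
```

View pics/scene0.png

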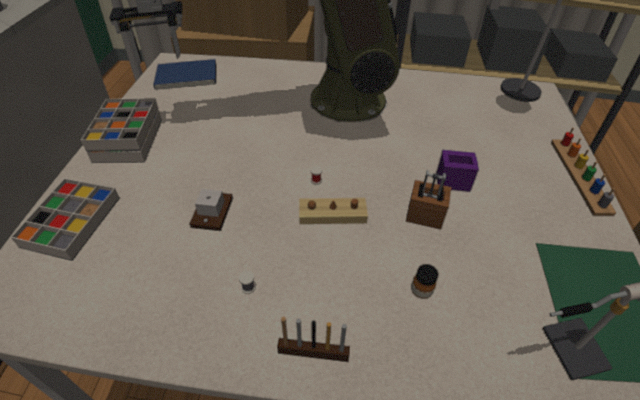

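View pics/top0.png

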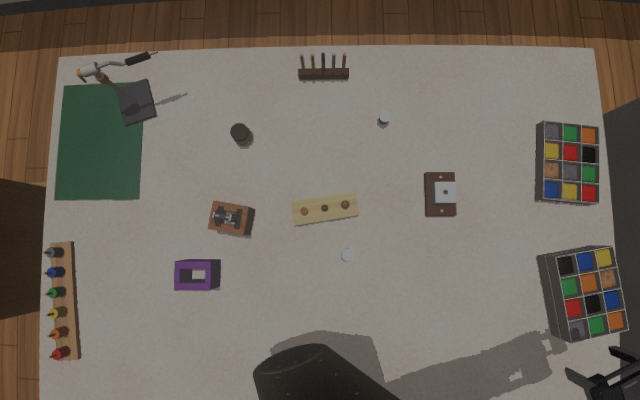

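View pics/wrist0.png

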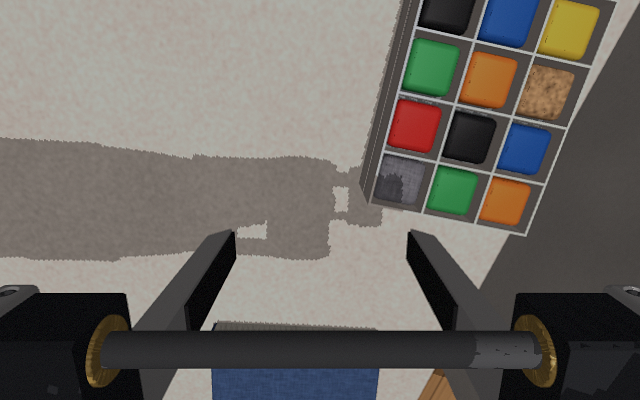

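The top view shows the wooden block with the tongs at (231,217) and the purple decoy at (195,275). The tray is at (325,209), the stand at (440,193), the jar at (240,133), and the spools at (383,118) and (347,255). I'll enlarge these.

```bash
cat > h.py <<'E'
import numpy as np, cv2
from scipy.spatial.transform import Rotation as Rn
def load(n): return dict(np.load(f"{n}.npz"))
def Kd(c): return np.array([[c["fx"],0,c["cx"]],[0,c["fy"],c["cy"]],[0,0,1.]]),np.array(c["distortion"],float)
def pts(c,pose=None):
    h,w=c["range_z"].shape
    u,v=np.meshgrid(np.arange(w),np.arange(h))
    K,d=Kd(c)
    n=cv2.undistortPoints(np.stack([u,v],-1).reshape(-1,1,2).astype(np.float64),K,d).reshape(h,w,2)
    z=c["range_z"]
    P=np.dstack([n[...,0]*z,n[...,1]*z,z])
    if "mount" in c:
        M=c["mount"]; P=P@M[:3,:3].T+M[:3,3]
        R=Rn.from_euler("xyz",pose[1]).as_matrix(); P=P@R.T+pose[0]
    else: P=(P-c["t"])@c["R"]
    P[z==0]=np.nan
    return P
def ray_at(c,uv,zw,pose=None):
    K,d=Kd(c)
    n=cv2.undistortPoints(np.array(uv,float).reshape(-1,1,2),K,d).reshape(-1,2)
    D=np.c_[n,np.ones(len(n))]
    if "mount" in c:
        M=c["mount"];R=Rn.from_euler("xyz",pose[1]).as_matrix()
        o=R@M[:3,3]+pose[0]; D=D@M[:3,:3].T@R.T
    else: o=-c["R"].T@c["t"]; D=D@c["R"]
    return o+D*((zw-o[2])/D[:,2])[:,None]
def proj(c,X,pose=None):
    K,d=Kd(c);X=np.atleast_2d(X)
    if "mount" in c:
        M=c["mount"];R=Rn.from_euler("xyz",pose[1]).as_matrix()
        X=((X-pose[0])@R-M[:3,3])@M[:3,:3]
    else: X=X@c["R"].T+c["t"]
    return cv2.projectPoints(X,np.zeros(3),np.zeros(3),K,d)[0].reshape(-1,2)
E
python3 - <<'E'
from h import *
for n,b,s in (("top",(170,180,300,120),2.6),("scene",(170,130,320,120),2.4)):
    c=load(n+"0");x,y,w,h=b
    im=c["frame"][y:y+h,x:x+w,::-1]
    cv2.imwrite(f"pics/{n}_crop.png",cv2.resize(im,None,fx=s,fy=s,interpolation=cv2.INTER_CUBIC))
c=load("top0");P=pts(c)
for u,v in [(231,205),(215,205),(325,209),(305,211),(345,205),(445,192),(435,192),(428,192),(347,255),(383,118),(240,131),(231,217),(300,280)]:
    print((u,v),P[v,u].round(1))
c=load("scene0");P=pts(c)
for u,v in [(428,200),(415,215),(312,203),(333,203),(354,202),(210,205),(222,220),(316,172),(300,250)]:
    print((u,v),P[v,u].round(1))
E
```

```text
(231, 205) [515.4 215.9  81.1]
(215, 205) [516.  253.9  79.6]
(325, 209) [ 5.069e+02 -5.000e-01  4.170e+01]
(305, 211) [502.3  47.1  46. ]
(345, 205) [515.5 -48.2  46.9]
(445, 192) [ 544.2 -289.3   43.3]
(435, 192) [ 543.  -261.4   55.8]
(428, 192) [ 547.8 -255.2   17.7]
(347, 255) [397.3 -51.4  39. ]
(383, 118) [ 730.8 -146.3   38.2]
(240, 131) [696.6 202.7  61. ]
(231, 217) [484.5 200.6 137. ]
(300, 280) [335.2  63.3  -0.6]
(428, 200) [513.2 214.3  81.4]
(415, 215) [513.4 194.4  28.8]
(312, 203) [521.8 -46.5  45.2]
(333, 203) [512.3   1.6  41.9]
(354, 202) [508.3  50.1  47.7]
(210, 205) [ 567.3 -274.7   54.3]
(222, 220) [ 577.2 -249.5   17.8]
(316, 172) [408.5 -51.4  40.2]
(300, 250) [626.7 -59.5   0.8]
```

```bash
sleep 0.1; ls pics
```

```text
scene0.png
scene_crop.png
top0.png
top_crop.png
wrist0.png
```

View pics/top_crop.png

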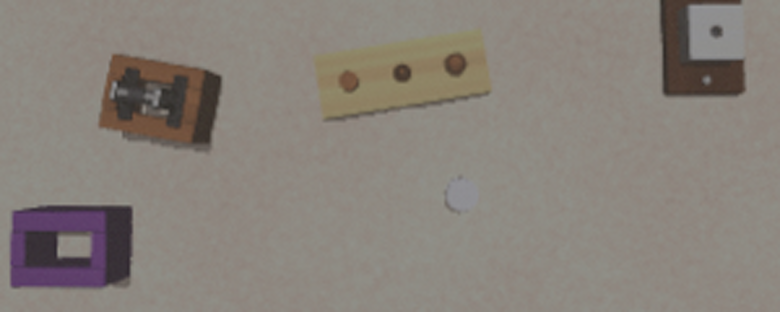

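View pics/scene_crop.png

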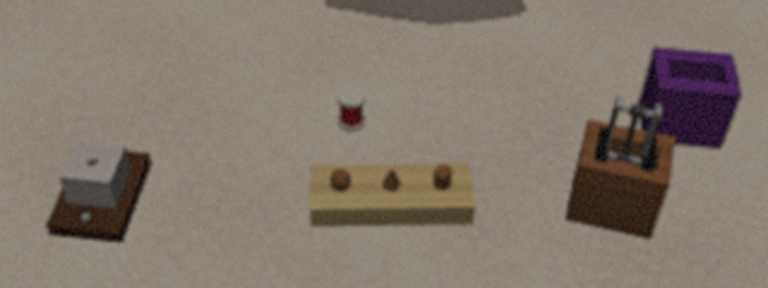

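The tray heads in the scene crop are at (340,180), round, so the ball; (392,180), pointed, so the cone; and (443,178), a flat-topped cylinder, so the popper, at about y=+50. The wooden block holds the tongs, and the purple one is the decoy. Next I'll measure poses from depth.

```bash
python3 - <<'E'
from h import *
for n in("top0","scene0"):
    c=load(n);P=pts(c);F=c["frame"].astype(int)
    def rect(name,xr,yr,zr,extra=None):
        m=(P[...,0]>xr[0])&(P[...,0]<xr[1])&(P[...,1]>yr[0])&(P[...,1]<yr[1])&(P[...,2]>zr[0])&(P[...,2]<zr[1])
        if extra is not None:m&=extra
        Q=P[m]
        if len(Q)<5: print(n,name,len(Q));return
        r=cv2.minAreaRect(Q[:,:2].astype(np.float32))
        print(n,name,len(Q),"medz",np.median(Q[:,2]).round(1),"mean",Q.mean(0).round(1),"rect",np.round(r[0],1),np.round(r[1],1),round(r[2],1))
    rect("block",(430,560),(150,270),(74,87))
    rect("tongs top",(430,560),(150,270),(120,160))
    rect("tray",(440,570),(-110,110),(20,30))
    rect("heads",(440,570),(-110,110),(34,60))
    for a,b in((30,70),(-25,25),(-70,-30)): rect("head",(440,570),(a,b),(34,60))
    rect("stand",(480,620),(-330,-220),(49,60))
    rect("foot",(450,640),(-350,-200),(13,23))
    rect("jar",(640,760),(150,260),(50,75)); rect("spA",(360,440),(-90,-20),(30,50)); rect("spB",(690,770),(-190,-110),(30,50))
E
```

```text
top0 block 795 medz 80.2 mean [486.2 219.4  80.6] rect [486.4 223.2] [88.2 67.1] 79.8
top0 tongs top 121 medz 134.2 mean [486.5 220.  133.4] rect [487.5 221.2] [43.6 17.9] 83.2
top0 tray 1478 medz 25.8 mean [510.1   2.1  25.8] rect [510.5   1.9] [ 60.2 160. ] 8.6
top0 heads 126 medz 43.5 mean [510.4  -1.5  42.8] rect [511.    1.7] [ 18.5 116.8] 7.9
top0 head 45 medz 45.3 mean [502.7  51.2  44.9] rect [502.4  51. ] [16.4 14.5] 89.9
top0 head 27 medz 39.7 mean [509.4   1.7  40.2] rect [509.2   1.4] [11.9 13.6] 44.2
top0 head 54 medz 42.5 mean [517.4 -46.9  42.3] rect [517.4 -47.3] [17.1 17.1] 86.4
top0 stand 449 medz 53.6 mean [ 543.1 -285.    53.6] rect [ 543.3 -285.5] [52.5 48.8] 89.4
top0 foot 812 medz 17.6 mean [ 540.4 -280.9   17.6] rect [ 543.2 -286.5] [ 75.4 110.5] 89.7
top0 jar 269 medz 61.5 mean [695.1 204.3  61.1] rect [696.4 205. ] [43.3 41. ] 45.2
top0 spA 130 medz 37.9 mean [397.4 -52.   38.1] rect [397.3 -51.5] [28.5 28.3] 89.5
top0 spB 117 medz 37.6 mean [ 737.  -150.9   37.5] rect [ 737.1 -150.7] [29.7 29. ] 15.0
scene0 block 670 medz 81.2 mean [493.3 221.5  81. ] rect 
[... 340 characters left out ...]
ean [506.2  49.5  44.4] rect [504.8  49.5] [17.2 17.7] 78.1
scene0 head 33 medz 41.0 mean [5.137e+02 2.000e-01 4.080e+01] rect [ 5.137e+02 -3.000e-01] [ 8.2 13.9] 14.7
scene0 head 57 medz 42.9 mean [522.  -48.9  42.5] rect [520.4 -49.1] [17.1 18.5] 22.2
scene0 stand 395 medz 55.4 mean [ 545.7 -285.6   55.1] rect [ 543.7 -286.4] [53.  52.7] 89.5
scene0 foot 583 medz 19.2 mean [ 565.7 -276.5   19. ] rect [ 544.9 -285.8] [110.3  76.1] 0.2
scene0 jar 360 medz 61.9 mean [699.5 204.8  61.2] rect [697.1 205.7] [40.3 41.9] 50.0
scene0 spA 92 medz 39.4 mean [399.7 -53.8  38.6] rect [398.3 -54. ] [29.5 28. ] 7.0
scene0 spB 170 medz 38.5 mean [ 737.4 -150.6   38.5] rect [ 736.7 -151.1] [29.9 29.3] 22.4
```

```bash
cat > g.py <<'E'
import sys
from h import *
from cell import monitor
# usage: g.py x y z zdirdeg
s=monitor.read_state()
R=Rn.from_euler("xyz",s["eef_rot"]).as_matrix()
x,y,z,a=map(float,sys.argv[1:])
d=np.array([x,y,z])-s["eef_pos"]
cur=np.degrees(np.arctan2(R[1,2],R[0,2]))
t=(cur-a+90)%180-90
print("pos",s["eef_pos"].round(2),"zdir",cur.round(2),"tilt",np.degrees(np.arccos(-R[2,1])).round(2),"gap",s["finger_gap"].round(2),"F",s["wrist_force"].round(2),"t",s["clock"],"q",s["joints"].round(2))
print("rows tx,ty,tz",(R.T@d/200).round(4),"turn",round(t/180,4),"dist",np.linalg.norm(d).round(1))
E
python3 g.py 543 -286 205 -100.2
```

```text
Traceback (most recent call last):
  File "g.py", line 11, in <module>
    print("pos",s["eef_pos"].round(2),"zdir",cur.round(2),"tilt",np.degrees(np.arccos(-R[2,1])).round(2),"gap",s["finger_gap"].round(2),"F",s["wrist_force"].round(2),"t",s["clock"],"q",s["joints"].round(2))
                                                                                                               ^^^^^^^^^^^^^^^^^^^^^
AttributeError: 'float' object has no attribute 'round'
```

```bash
sed -i 's/s\["finger_gap"\].round(2)/round(s["finger_gap"],2)/' g.py; python3 g.py 543 -286 205 -100.2
```

```text
pos [ 191.02 -515.57  205.04] zdir -69.67 tilt 0.05 gap 93.89 F [ 0.77 -0.77  0.59] t 0.15 q [-1.28  0.3   1.52 -0.    1.32 -0.07]
rows tx,ty,tz [-2.0491e+00  7.0000e-04 -4.6500e-01] turn 0.1696 dist 420.2
```

```bash
python3 -m creep '[{"tx":-1,"ty":0,"tz":-0.23,"turn":0.17},{"tx":-1,"ty":0,"tz":-0.23,"turn":0.17},{"tx":-1,"ty":0,"tz":-0.23,"turn":0.17},{"tx":-1,"ty":0,"tz":-0.23,"turn":0.17},{"tx":-1,"ty":0,"tz":-0.23,"turn":0.17}]'; python3 g.py 543 -286 205 -100.2
```

```text
pos [ 191.02 -515.57  205.04] zdir -69.67 tilt 0.05 gap 93.89 F [ 0.77 -0.77  0.59] t 0.15 q [-1.28  0.3   1.52 -0.    1.32 -0.07]
rows tx,ty,tz [-2.0491e+00  7.0000e-04 -4.6500e-01] turn 0.1696 dist 420.2$[0]: bad value
```

```bash
python3 -m creep '[{"tx":-1,"ty":0,"tz":-0.23,"turn":0.17,"fingers":94},{"tx":-1,"ty":0,"tz":-0.23,"turn":0.17,"fingers":94},{"tx":-1,"ty":0,"tz":-0.23,"turn":0.17,"fingers":94},{"tx":-1,"ty":0,"tz":-0.23,"turn":0.17,"fingers":94},{"tx":-1,"ty":0,"tz":-0.23,"turn":0.17,"fingers":94}]'; python3 g.py 543 -286 205 -100.2
```

```text
clock: 0.65
eef_pos: [365.2, -400.5, 204.9]
eef_rot: [-1.572, -0.0, 2.96]
wrist_force: [-0.6, -0.2, 0.1]
finger_gap: 94.0
pos [ 365.23 -400.55  204.91] zdir -100.43 tilt 0.08 gap 93.96 F [-0.59 -0.18  0.15] t 0.65 q [-0.9   0.28  1.54  0.    1.32  0.85]
rows tx,ty,tz [-7.705e-01  3.000e-04 -7.242e-01] turn -0.0013 dist 211.5
```

```bash
python3 -m creep '[{"tx":-0.77,"ty":0,"tz":-0.724,"turn":-0.001,"fingers":94},{"tx":-0.77,"ty":0,"tz":-0.724,"turn":-0.001,"fingers":94},{"tx":-0.77,"ty":0,"tz":-0.724,"turn":-0.001,"fingers":94},{"tx":-0.77,"ty":0,"tz":-0.724,"turn":-0.001,"fingers":94},{"tx":-0.77,"ty":0,"tz":-0.724,"turn":-0.001,"fingers":94},{"tx":-0.77,"ty":0,"tz":-0.724,"turn":-0.001,"fingers":94}]'
cat > w.py <<'E'
import sys
from h import *
from cell import monitor,optics
s=monitor.read_state(); c=optics.camera("wrist"); n=sys.argv[1]
np.savez(f"{n}.npz",pos=s["eef_pos"],rot=s["eef_rot"],**c)
cv2.imwrite(f"pics/{n}.png",c["frame"][:,:,::-1])
print(s["clock"],s["eef_pos"].round(2),s["eef_rot"].round(4))
E
python3 w.py w_stand; python3 g.py 503 50.5 205 -100.2
```

```text
clock: 1.25
eef_pos: [543.9, -284.6, 204.3]
eef_rot: [-1.573, -0.001, 2.965]
wrist_force: [-1.3, -0.1, -0.7]
finger_gap: 94.0
1.25 [ 543.94 -284.65  204.31] [-1.5726e+00 -1.3000e-03  2.9654e+00]
pos [ 542.79 -285.84  204.51] zdir -100.19 tilt 0.11 gap 93.73 F [-0.54 -0.79  0.89] t 1.3 q [-0.54  0.44  1.33  0.    1.37  1.2 ]
rows tx,ty,tz [ 4.932e-01  6.000e-04 -1.620e+00] turn 0.0001 dist 338.7
```

View pics/w_stand.png

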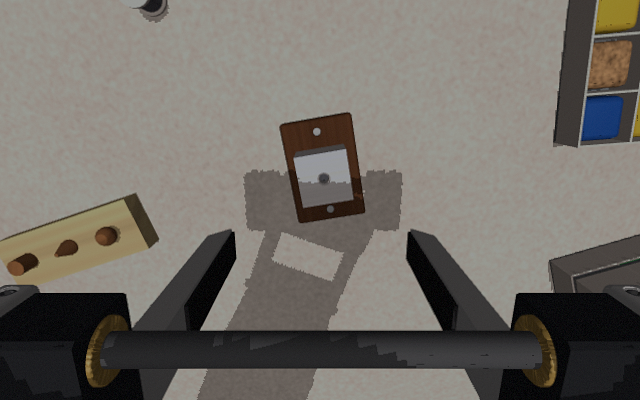

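The socket hole is at about (324,179) in the wrist picture. The arm was still settling, so I'll retake it.

```bash
python3 w.py w_stand2; python3 - <<'E'
from h import *
c=load("w_stand2");pose=(c["pos"],c["rot"])
g=cv2.cvtColor(c["frame"],cv2.COLOR_RGB2GRAY)
cv2.imwrite("pics/ws2.png",cv2.resize(c["frame"][100:240,260:390,::-1],None,fx=5,fy=4.2*5/4.2,interpolation=cv2.INTER_CUBIC)[:600])
sub=g[165:195,308:340].astype(float); print(np.round(sub[::2,::2]).astype(int))
P=pts(c,pose)
m=(abs(P[...,2]-54)<5)&(abs(P[...,0]-543)<50)&(abs(P[...,1]+286)<50)
Q=P[m];print(len(Q),np.median(Q[:,2]),cv2.minAreaRect(Q[:,:2].astype(np.float32)))
print(ray_at(c,[(324,179)],54,pose))
E
python3 g.py 503 50.5 205 -100.2
```

```text
1.3 [ 542.79 -285.84  204.51] [-1.5723e+00 -1.3000e-03  2.9638e+00]
[[153 153 153 153 153 152 153 151 153 153 152 153 152 152 153 153]
 [153 153 153 153 154 152 153 153 153 153 154 153 152 153 152 153]
 [153 153 152 152 154 153 153 153 153 152 152 154 153 153 153 153]
 [153 153 153 152 152 154 147 128 144 155 152 152 152 151 152 151]
 [152 154 152 152 154 126  82  71  77 119 151 151 152 152 152 152]
 [153 151 151 152 133  69  63  65  62  75 126 153 152 153 153 153]
 [152 152 154 153 115  60  63  65  62  58 119 154 153 153 152 153]
 [152 153 153 154 130  63  62  64  59  56 100 153 153 153 153 152]
 [156 156 156 129 149 115  66  60  55  88 143 155 156 155 133 151]
 [100 101 102 104 127  99  82  82  86  98 125 105 100 101 100 125]
 [106 106 107 103 103 104 105 102 103 104 103 104 102 105 103 103]
 [105 103 103 104 102 103 104 104 104 102 102 102 101 101 102 101]
 [103 102 102 101 103 101 101 101 100 100 101 104 104 104 102 101]
 [101 101 101 102 101 102 103 103 101 101 102 102 100 101 100 101]
 [100 102 100 102 100 101 100 101 100 100 101 100 101 102 102 102]]
2622 53.55000874686468 ((543.9077758789062, -286.95367431640625), (50.05178451538086, 50.4527473449707), 89.7973861694336)
[[ 542.00453168 -288.65110924   54.        ]]
pos [ 542.17 -286.57  204.76] zdir -100.26 tilt 0.1 gap 93.93 F [-1.34 -0.27 -1.  ] t 1.35 q [-0.55  0.44  1.33  0.    1.37  1.2 ]
rows tx,ty,tz [ 4.9300e-01  1.5000e-03 -1.6235e+00] turn -0.0004 dist 339.3
```

View pics/ws2.png

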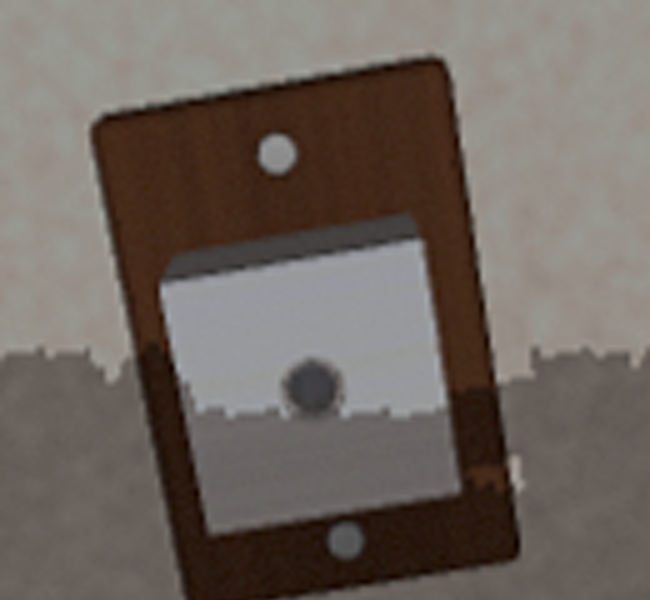

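```bash
for i in 3 4; do python3 w.py w_stand$i; done; python3 - <<'E'
from h import *
for n in("w_stand2","w_stand3","w_stand4"):
    c=load(n);pose=(c["pos"],c["rot"])
    g=cv2.cvtColor(c["frame"],cv2.COLOR_RGB2GRAY)[165:184,310:336]
    m=(g<90); v,u=np.nonzero(m)
    P=pts(c,pose);M=(abs(P[...,2]-54)<5)&(abs(P[...,0]-543)<50)&(abs(P[...,1]+286)<50)
    r=cv2.minAreaRect(P[M][:,:2].astype(np.float32))
    print(n,pose[0].round(2),u.mean()+310,v.mean()+165,ray_at(c,[(u.mean()+310,v.mean()+165)],52,pose).round(2),np.round(r[0],2),np.round(r[1],1),np.median(P[M][:,2]))
c=load("top0");g=cv2.cvtColor(c["frame"],cv2.COLOR_RGB2GRAY)[182:203,436:455];print(g)
E
python3 g.py 503 50.5 205 -100.2
```

```text
1.35 [ 542.17 -286.57  204.76] [-1.5721e+00 -1.0000e-03  2.9625e+00]
1.4 [ 541.89 -286.96  204.98] [-1.5721e+00 -8.0000e-04  2.9615e+00]
w_stand2 [ 542.79 -285.84  204.51] 322.1098901098901 177.74725274725276 [[ 543.06 -287.01   52.  ]] [ 543.91 -286.95] [50.1 50.5] 53.55000874686468
w_stand3 [ 542.17 -286.57  204.76] 321.21590909090907 177.125 [[ 543.19 -287.02   52.  ]] [ 543.89 -286.98] [50.  50.5] 53.53172147794223
w_stand4 [ 541.89 -286.96  204.98] 320.77272727272725 176.79545454545453 [[ 543.29 -287.06   52.  ]] [ 543.9 -286.9] [50.1 50.6] 53.512762692896246
[[142 143 143 142 143 143 142 142 143 143 144 142 143 142 142 142 142 142
  143]
 [144 143 144 141 143 144 143 143 142 142 143 143 142 142 142 142 143 142
  142]
 [142 142 143 143 143 143 143 143 143 143 142 142 143 143 142 142 143 143
  142]
 [143 144 143 143 144 143 143 142 142 143 143 142 143 142 141 141 142 143
  143]
 [143 143 143 143 141 143 142 142 143 142 141 143 143 143 143 142 141 143
  142]
 [144 143 144 142 143 143 141 143 142 142 143 144 142 142 142 141 143 143
  143]
 [143 142 142 142 144 142 142 142 141 142 1
[... 668 characters left out ...]
42 143 142
  142]
 [142 143 142 142 142 142 142 142 142 143 144 142 143 143 142 142 142 143
  142]
 [141 142 143 143 143 142 142 142 142 142 143 141 142 141 142 142 143 142
  142]
 [142 140 142 141 143 142 143 143 142 142 142 142 141 141 142 142 143 142
  142]
 [141 142 142 145 143 143 142 142 142 141 143 141 144 142 143 142 142 143
  142]
 [135 141 142 141 142 143 143 143 141 142 143 142 141 142 142 144 143 142
  142]
 [120 126 126 125 126 126 125 125 126 124 123 124 125 126 125 125 124 124
  126]]
pos [ 541.81 -287.15  205.17] zdir -100.34 tilt 0.07 gap 93.56 F [-1.01  0.66  0.14] t 1.45 q [-0.55  0.44  1.33  0.    1.37  1.2 ]
rows tx,ty,tz [ 0.4941  0.003  -1.6259] turn -0.0008 dist 339.9
```

```bash
python3 -m creep '[{"tx":0.247,"ty":0,"tz":-0.813,"turn":0,"fingers":94},{"tx":0.247,"ty":0,"tz":-0.813,"turn":0,"fingers":94},{"tx":0.247,"ty":0,"tz":-0.813,"turn":0,"fingers":94},{"tx":0.247,"ty":0,"tz":-0.813,"turn":0,"fingers":94}]'; python3 g.py 503 50.5 205 -100.2
```

```text
clock: 1.85
eef_pos: [521.2, -116.2, 206.0]
eef_rot: [-1.572, 0.0, 2.962]
wrist_force: [0.1, -0.1, 0.6]
finger_gap: 94.2
pos [ 521.18 -116.15  205.97] zdir -100.32 tilt 0.08 gap 94.24 F [ 0.12 -0.14  0.58] t 1.85 q [-0.29  0.26  1.57  0.    1.31  1.46]
rows tx,ty,tz [ 0.2387  0.006  -0.8035] turn -0.0007 dist 167.6
```

```bash
python3 -m creep '[{"tx":0.239,"ty":0.005,"tz":-0.804,"turn":-0.001,"fingers":94},{"tx":0.239,"ty":0.005,"tz":-0.804,"turn":-0.001,"fingers":94},{"tx":0.239,"ty":0.005,"tz":-0.804,"turn":-0.001,"fingers":94},{"tx":0.239,"ty":0.005,"tz":-0.804,"turn":-0.001,"fingers":94},{"tx":0.239,"ty":0.005,"tz":-0.804,"turn":-0.001,"fingers":94},{"tx":0.239,"ty":0.005,"tz":-0.804,"turn":-0.001,"fingers":94}]'; python3 w.py w_head;python3 w.py w_head2; python3 - <<'E'
from h import *
c=load("w_head2")
cv2.imwrite("pics/w_head2c.png",cv2.resize(c["frame"][100:240,230:430,::-1],None,fx=4,fy=4,interpolation=cv2.INTER_CUBIC))
for n in("w_head","w_head2"):
    c=load(n);pose=(c["pos"],c["rot"]);P=pts(c,pose)
    M=(abs(P[...,2]-46)<2.5)&(abs(P[...,0]-503)<20)&(abs(P[...,1]-50)<20)
    Q=P[M];v,u=np.nonzero(M)
    print(n,pose[0],len(Q),Q.mean(0),cv2.minEnclosingCircle(Q[:,:2].astype(np.float32)),u.mean(),v.mean(),ray_at(c,[(u.mean(),v.mean())],46,pose))
E
python3 g.py 487 221 205 -100.2
```

```text
clock: 2.45
eef_pos: [502.9, 49.5, 205.4]
eef_rot: [-1.572, 0.001, 2.964]
wrist_force: [0.1, -0.1, 0.0]
finger_gap: 94.1
2.45 [502.88  49.48 205.41] [-1.5721e+00  6.0000e-04  2.9640e+00]
2.5 [503.01  49.13 205.34] [-1.5721e+00  5.0000e-04  2.9632e+00]
w_head [502.88172254  49.48239878 205.41277125] 247 [503.63193152  49.9589144   45.50813662] ((503.5197448730469, 49.9912109375), 8.841585159301758) 320.32793522267207 176.10526315789474 [[503.75906443  49.93529769  46.        ]]
w_head2 [503.00637576  49.12908569 205.33505882] 246 [503.69360561  50.00775973  45.63416439] ((503.4659118652344, 50.126129150390625), 8.922938346862793) 319.9390243902439 176.26829268292684 [[503.79321169  49.98916193  46.        ]]
pos [503.05  49.01 205.25] zdir -100.25 tilt 0.08 gap 93.97 F [ 0.53 -0.31  1.21] t 2.55 q [0.02 0.2  1.65 0.   1.29 1.77]
rows tx,ty,tz [ 0.232   0.0023 -0.8319] turn -0.0003 dist 172.7
```

View pics/w_head2c.png

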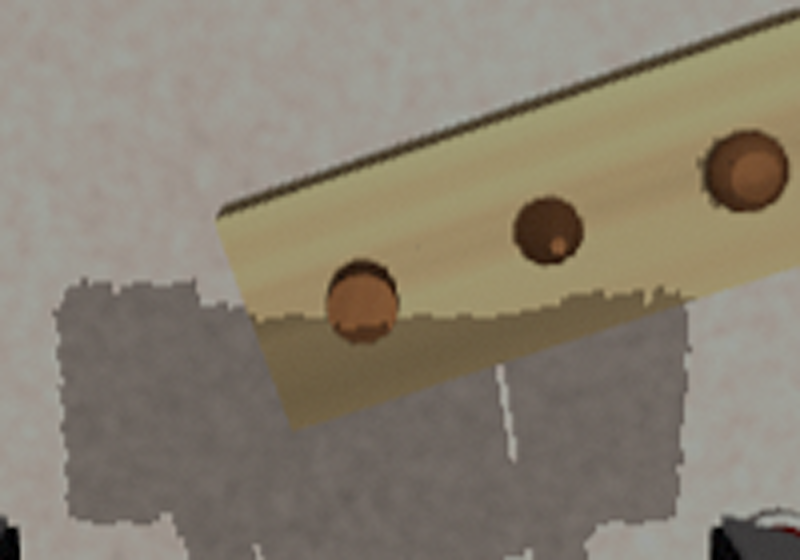

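The crop shows the flat-topped cylinder at (363,303), the cone at (548,230) and the ball at (748,170). The popper is at (503.7, 50.0) with its top at z≈46, which matches the given sizes. Next, the tongs.

```bash
python3 -m creep '[{"tx":0.232,"ty":-0.025,"tz":-0.832,"turn":0,"fingers":94},{"tx":0.232,"ty":-0.025,"tz":-0.832,"turn":0,"fingers":94},{"tx":0.232,"ty":-0.025,"tz":-0.832,"turn":0,"fingers":94},{"tx":0.232,"ty":-0.025,"tz":-0.832,"turn":0,"fingers":94},{"tx":0.232,"ty":-0.025,"tz":-0.832,"turn":0,"fingers":94},{"tx":0.232,"ty":-0.025,"tz":-0.832,"turn":0,"fingers":94},{"tx":0.232,"ty":-0.025,"tz":-0.832,"turn":0,"fingers":94}]'; python3 w.py w_tg; python3 - <<'E'
from h import *
c=load("w_tg");pose=(c["pos"],c["rot"]);P=pts(c,pose)
cv2.imwrite("pics/w_tgc.png",cv2.resize(c["frame"][60:260,200:440,::-1],None,fx=3,fy=3,interpolation=cv2.INTER_CUBIC))
near=(abs(P[...,0]-487)<60)&(abs(P[...,1]-221)<60)
for a,b in((76,82.5),(82.8,89),(100,125),(128,136),(136,142)):
    M=near&(P[...,2]>a)&(P[...,2]<b);Q=P[M]
    r=cv2.minAreaRect(Q[:,:2].astype(np.float32));print(a,b,len(Q),Q.mean(0).round(1),np.median(Q[:,2]).round(1),np.round(r[0],1),np.round(r[1],1),round(r[2],1))
h,e=np.histogram(P[near][:,2],bins=np.arange(70,150,2));print(dict(zip(e.tolist(),h.tolist())))
E
python3 g.py 487 221 115 -100.2
```

```text
clock: 3.25
eef_pos: [487.5, 219.4, 210.4]
eef_rot: [-1.572, 0.0, 2.961]
wrist_force: [-0.5, 1.1, 0.2]
finger_gap: 93.9
3.25 [487.46 219.4  210.37] [-1.5719e+00  2.0000e-04  2.9607e+00]
76 82.5 3973 [490.4 222.4  79.5] 79.5 [487.1 222.7] [86.  66.6] 79.8
82.8 89 655 [494.2 218.8  83.9] 83.7 [487.5 221.1] [55.4 45.2] 80.8
100 125 183 [492.5 221.4 112. ] 112.4 [489.9 220.5] [41.8 12.5] 80.9
128 136 451 [488.6 220.3 133.3] 133.5 [488.7 220.5] [41.9 14.7] 80.9
136 142 314 [487.2 220.5 137.2] 137.2 [487.2 220.9] [41.9 13.8] 81.0
{70: 94, 72: 138, 74: 129, 76: 149, 78: 2822, 80: 936, 82: 559, 84: 190, 86: 16, 88: 11, 90: 12, 92: 17, 94: 14, 96: 25, 98: 13, 100: 10, 102: 19, 104: 14, 106: 16, 108: 17, 110: 13, 112: 13, 114: 19, 116: 23, 118: 16, 120: 12, 122: 8, 124: 11, 126: 12, 128: 20, 130: 72, 132: 199, 134: 160, 136: 273, 138: 41, 140: 0, 142: 0, 144: 0, 146: 0}
pos [487.46 219.48 210.45] zdir -100.37 tilt 0.07 gap 94.01 F [0.1  0.37 0.71] t 3.3 q [0.35 0.26 1.56 0.   1.32 2.11]
rows tx,ty,tz [ 0.0038  0.4773 -0.0065] turn -0.0009 dist 95.5
```

View pics/w_tgc.png

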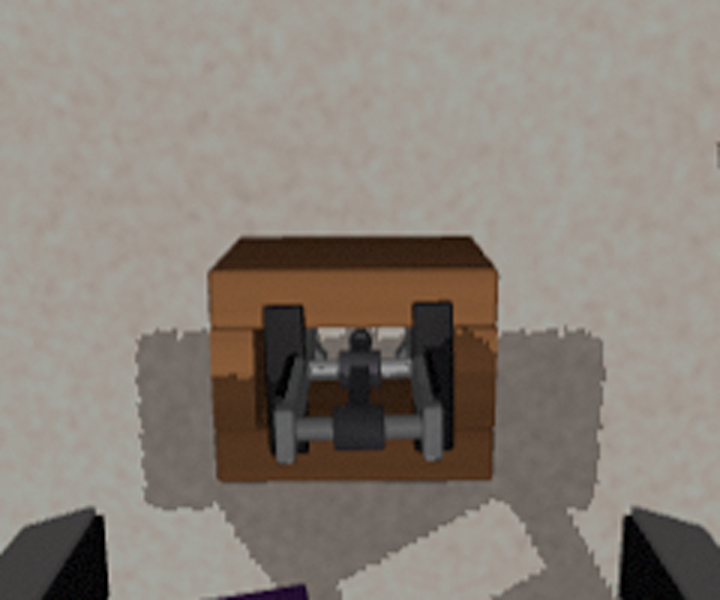

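```bash
python3 g.py 487.4 221 86.5 -99.1; python3 -m creep '[{"tx":0.002,"ty":0.2,"tz":-0.008,"turn":-0.007,"fingers":94},{"tx":0.002,"ty":0.4,"tz":-0.008,"turn":-0.007,"fingers":94},{"tx":0.002,"ty":0.55,"tz":-0.008,"turn":-0.007,"fingers":94},{"tx":0.002,"ty":0.55,"tz":-0.008,"turn":-0.007,"fingers":94},{"tx":0.002,"ty":0.55,"tz":-0.008,"turn":-0.007,"fingers":94}]'; python3 g.py 487.4 221 86.5 -99.1
```

```text
pos [487.46 219.48 210.45] zdir -100.37 tilt 0.07 gap 94.01 F [0.1  0.37 0.71] t 3.3 q [0.35 0.26 1.56 0.   1.32 2.11]
rows tx,ty,tz [ 0.0019  0.6198 -0.0067] turn -0.0071 dist 124.0
clock: 3.8
eef_pos: [488.0, 220.7, 101.5]
eef_rot: [-1.572, 0.001, 2.982]
wrist_force: [0.5, 0.2, 1.4]
finger_gap: 93.5
pos [487.98 220.67 101.46] zdir -99.17 tilt 0.09 gap 93.54 F [0.5  0.22 1.36] t 3.8 q [0.36 0.38 1.68 0.   1.09 2.09]
rows tx,ty,tz [ 0.0032  0.0748 -0.001 ] turn -0.0004 dist 15.0
```

```bash
python3 -m creep '[{"tx":0.003,"ty":0.04,"tz":-0.001,"turn":0,"fingers":94},{"tx":0.003,"ty":0.075,"tz":-0.001,"turn":0,"fingers":94},{"tx":0.003,"ty":0.075,"tz":-0.001,"turn":0,"fingers":94},{"tx":0.003,"ty":0.075,"tz":-0.001,"turn":0,"fingers":94}]' 30; python3 g.py 487.4 221 86.5 -99.1
```

```text
clock: 4.2
eef_pos: [487.5, 221.0, 86.7]
eef_rot: [-1.572, 0.001, 2.982]
wrist_force: [-0.3, 0.0, -0.2]
finger_gap: 93.9
pos [487.53 221.01  86.71] zdir -99.17 tilt 0.1 gap 93.92 F [-0.26  0.03 -0.21] t 4.2 q [0.36 0.4  1.69 0.   1.06 2.09]
rows tx,ty,tz [0.0007 0.001  0.0001] turn -0.0004 dist 0.2
```

```bash
python3 -m creep '[{"tx":0,"ty":0,"tz":0,"turn":0,"fingers":60},{"tx":0,"ty":0,"tz":0,"turn":0,"fingers":50},{"tx":0,"ty":0,"tz":0,"turn":0,"fingers":44},{"tx":0,"ty":0,"tz":0,"turn":0,"fingers":37},{"tx":0,"ty":0,"tz":0,"turn":0,"fingers":37},{"tx":0,"ty":0,"tz":0,"turn":0,"fingers":37},{"tx":0,"ty":0,"tz":0,"turn":0,"fingers":37}]' 30; python3 g.py 487.4 221 86.5 -99.1; python3 w.py w_cl
```

```text
clock: 4.9
eef_pos: [487.5, 221.0, 86.7]
eef_rot: [-1.572, 0.001, 2.982]
wrist_force: [0.6, -0.7, 0.1]
finger_gap: 41.4
pos [487.51 221.04  86.71] zdir -99.16 tilt 0.1 gap 41.37 F [ 0.64 -0.72  0.12] t 4.9 q [0.36 0.4  1.69 0.   1.06 2.09]
rows tx,ty,tz [0.0005 0.001  0.0003] turn -0.0004 dist 0.2
4.9 [487.51 221.04  86.71] [-1.5722e+00  9.0000e-04  2.9816e+00]
```

View pics/w_cl.png

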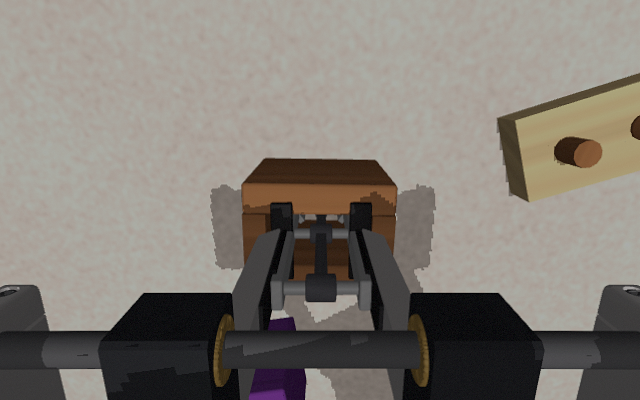

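Both fingers straddle the tongs' arms at about (280,265) and (355,265). The gap reads 41.4 and may still be closing, so I'll hold longer.

```bash
python3 -m creep '[{"tx":0,"ty":0,"tz":0,"turn":0,"fingers":37},{"tx":0,"ty":0,"tz":0,"turn":0,"fingers":37},{"tx":0,"ty":0,"tz":0,"turn":0,"fingers":37}]' 30; python3 g.py 487.4 221 86.5 -99.1
```

```text
clock: 5.25
eef_pos: [487.5, 221.0, 86.7]
eef_rot: [-1.572, 0.001, 2.982]
wrist_force: [0.3, -0.3, -0.8]
finger_gap: 37.0
pos [487.5  221.02  86.69] zdir -99.17 tilt 0.09 gap 37.03 F [ 0.33 -0.3  -0.82] t 5.25 q [0.36 0.4  1.69 0.   1.06 2.09]
rows tx,ty,tz [0.0005 0.001  0.0002] turn -0.0004 dist 0.2
```

```bash
python3 -m creep '[{"tx":0,"ty":-0.05,"tz":0,"turn":0,"fingers":37},{"tx":0,"ty":-0.15,"tz":0,"turn":0,"fingers":37},{"tx":0,"ty":-0.28,"tz":0,"turn":0,"fingers":37},{"tx":0,"ty":-0.4,"tz":0,"turn":0,"fingers":37},{"tx":0,"ty":-0.47,"tz":0,"turn":0,"fingers":37},{"tx":0,"ty":-0.47,"tz":0,"turn":0,"fingers":37},{"tx":0,"ty":-0.47,"tz":0,"turn":0,"fingers":37}]'; python3 w.py w_up; python3 - <<'E'
from cell import optics
import cv2,numpy as np
c=optics.camera("scene");np.savez("scene1.npz",**c)
cv2.imwrite("pics/scene1.png",cv2.resize(c["frame"][100:260,300:500,::-1],None,fx=3.5,fy=3.5,interpolation=cv2.INTER_CUBIC))
E
python3 g.py 503.7 50 180 -99.1
```

```text
clock: 5.95
eef_pos: [487.2, 220.8, 180.5]
eef_rot: [-1.572, 0.001, 2.982]
wrist_force: [-0.2, -0.3, -0.2]
finger_gap: 37.0
5.95 [487.24 220.84 180.5 ] [-1.5722e+00  8.0000e-04  2.9816e+00]
pos [487.01 220.75 179.76] zdir -99.16 tilt 0.04 gap 36.95 F [-0.03 -0.11 -0.89] t 6.05 q [0.36 0.29 1.6  0.   1.26 2.09]
rows tx,ty,tz [-0.2184 -0.0018  0.8295] turn -0.0004 dist 171.6
```

View pics/w_up.png

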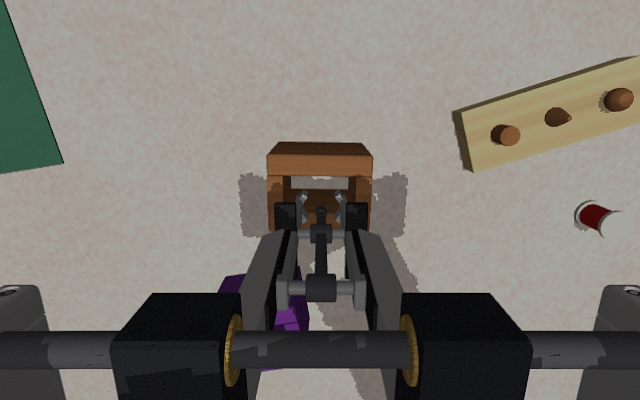

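View pics/scene1.png

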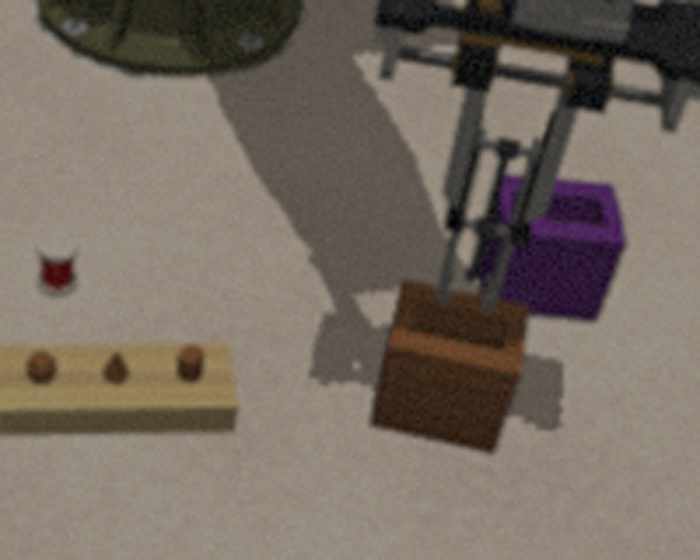

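```bash
python3 - <<'E'
from h import *
for n in("w_cl","w_up"):
    c=load(n);pose=(c["pos"],c["rot"]);P=pts(c,pose)
    R=Rn.from_euler("xyz",pose[1]).as_matrix();T=(P-pose[0])@R
    F=c["frame"].mean(-1)
    for name,lo,hi in(("guards",-2.,6.),("top",-58,-45)):
        M=(abs(T[...,2])<(29 if name=="guards" else 17))&(abs(T[...,0])<32)&(T[...,1]>lo)&(T[...,1]<hi)
        Q=T[M]
        r=cv2.minAreaRect(Q[:,[0,2]].astype(np.float32))
        print(n,name,len(Q),Q.min(0).round(1),Q.max(0).round(1),np.median(Q,0).round(1),np.round(r[0],1),np.round(r[1],1),r[2])
E
python3 -m creep '[{"tx":-0.218,"ty":0,"tz":0.83,"turn":0,"fingers":37},{"tx":-0.218,"ty":0,"tz":0.83,"turn":0,"fingers":37},{"tx":-0.218,"ty":0,"tz":0.83,"turn":0,"fingers":37},{"tx":-0.218,"ty":0,"tz":0.83,"turn":0,"fingers":37},{"tx":-0.218,"ty":0,"tz":0.83,"turn":0,"fingers":37},{"tx":-0.218,"ty":0,"tz":0.83,"turn":0,"fingers":37},{"tx":-0.218,"ty":0,"tz":0.83,"turn":0,"fingers":37}]'; python3 w.py w_ah; python3 g.py 503.7 50 140 -99.1
```

```text
w_cl guards 1687 [-31.7  -2.  -28. ] [23.8  6.  28.8] [-13.3   3.2  -0.5] [-3.9  0.4] [56.7 55.5] 89.84845733642578
w_cl top 1595 [ -7.2 -52.6 -17. ] [  7.4 -45.   16.9] [ -0.8 -47.8   0. ] [ 0.1 -0. ] [14.3 34. ] 0.5277643799781799
w_up guards 1548 [-22.8  -1.9 -25.9] [23.6  5.9 25.4] [-12.9   3.2  -0.8] [ 0.4 -0.3] [51.4 46.3] 89.91523742675781
w_up top 1858 [ -7.8 -52.4 -17. ] [  7.9 -45.   17. ] [ -1.  -48.8   0. ] [0.1 0. ] [15.7 34. ] 0.13596689701080322
clock: 6.75
eef_pos: [503.4, 50.8, 179.3]
eef_rot: [-1.571, -0.001, 2.983]
wrist_force: [-0.3, 0.7, -1.4]
finger_gap: 37.3
6.75 [503.41  50.83 179.26] [-1.5715e+00 -1.2000e-03  2.9825e+00]
pos [503.43  50.93 179.37] zdir -99.09 tilt 0.07 gap 37.18 F [-0.25 -0.48 -0.34] t 6.8 q [0.03 0.23 1.68 0.   1.24 1.76]
rows tx,ty,tz [-0.0023  0.1968  0.0045] turn 0.0001 dist 39.4
```

View pics/w_ah.png

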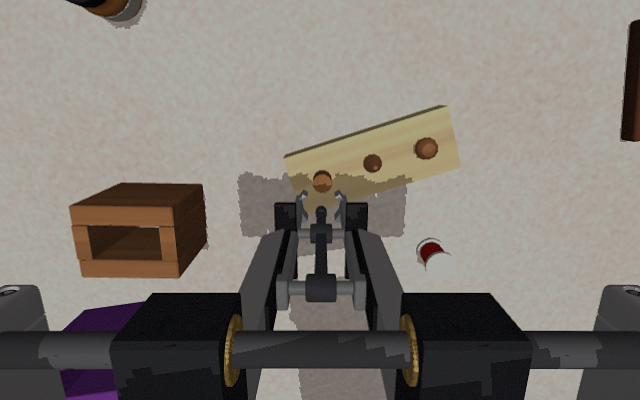

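```bash
python3 -m creep '[{"tx":-0.002,"ty":0.1,"tz":0.004,"turn":0,"fingers":37.5},{"tx":-0.002,"ty":0.197,"tz":0.004,"turn":0,"fingers":37.5},{"tx":-0.002,"ty":0.197,"tz":0.004,"turn":0,"fingers":37.5},{"tx":-0.002,"ty":0.197,"tz":0.004,"turn":0,"fingers":37.5}]'; python3 w.py w_ah2; python3 - <<'E'
from h import *
c=load("w_ah2");pose=(c["pos"],c["rot"]);P=pts(c,pose)
M=(abs(P[...,2]-46)<2)&(abs(P[...,0]-503)<14)&(abs(P[...,1]-50)<14);Q=P[M]
R=Rn.from_euler("xyz",pose[1]).as_matrix();T=(P-pose[0])@R
print(len(Q),cv2.minEnclosingCircle(Q[:,:2].astype(np.float32)),cv2.minEnclosingCircle(T[M][:,[0,2]].astype(np.float32)),np.median(T[M][:,1]))
cv2.imwrite("pics/w_ah2c.png",cv2.resize(c["frame"][120:260,240:400,::-1],None,fx=4,fy=4,interpolation=cv2.INTER_CUBIC))
E
python3 g.py 503.7 50 112 -99.1
```

```text
clock: 7.2
eef_pos: [503.7, 50.8, 140.4]
eef_rot: [-1.571, -0.001, 2.984]
wrist_force: [0.5, 0.7, -1.2]
finger_gap: 37.9
7.2 [503.72  50.76 140.37] [-1.5715e+00 -1.2000e-03  2.9839e+00]
358 ((503.4613037109375, 49.9876823425293), 8.924230575561523) ((0.026653390377759933, 0.8669301271438599), 8.9240140914917) 94.77553989309261
pos [504.02  50.59 140.84] zdir -99.05 tilt 0.05 gap 37.49 F [ 0.8   0.29 -0.49] t 7.25 q [0.03 0.27 1.72 0.   1.15 1.76]
rows tx,ty,tz [0.0011 0.1442 0.0033] turn 0.0003 dist 28.8
```

View pics/w_ah2c.png

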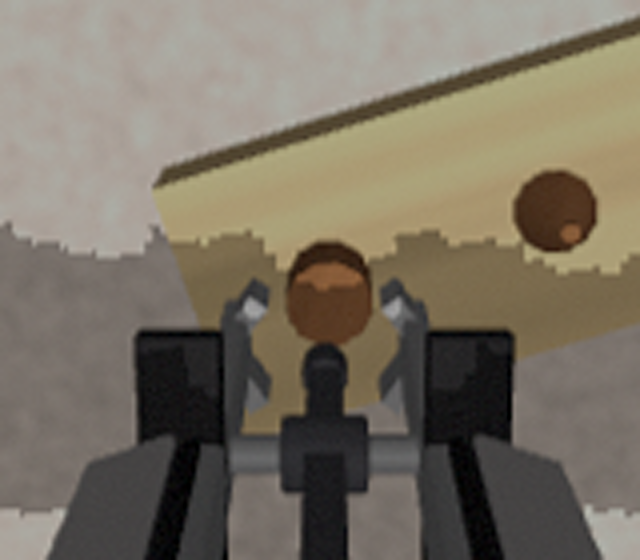

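The head at (330,293) in the crop sits between the jaws at (255,300) and (395,300), about 0.9 mm off along tool z. I'll lower with that correction.

```bash
python3 -m creep '[{"tx":0.002,"ty":0.03,"tz":0.004,"turn":0,"fingers":37.5},{"tx":0.002,"ty":0.08,"tz":0.004,"turn":0,"fingers":37.5},{"tx":0.002,"ty":0.13,"tz":0.004,"turn":0,"fingers":37.5},{"tx":0.002,"ty":0.144,"tz":0.004,"turn":0,"fingers":37.5},{"tx":0.002,"ty":0.144,"tz":0.004,"turn":0,"fingers":37.5},{"tx":0.002,"ty":0.144,"tz":0.004,"turn":0,"fingers":37.5}]'; python3 g.py 503.6 50 106 -99.1
```

```text
clock: 7.85
eef_pos: [503.6, 49.9, 112.1]
eef_rot: [-1.572, 0.0, 2.984]
wrist_force: [0.1, 0.2, -1.6]
finger_gap: 37.8
pos [503.61  49.89 112.15] zdir -99.05 tilt 0.05 gap 37.76 F [ 0.06  0.24 -1.63] t 7.85 q [0.03 0.3  1.75 0.   1.09 1.75]
rows tx,ty,tz [ 0.0002  0.0307 -0.0005] turn 0.0003 dist 6.2
```

```bash
python3 -m creep '[{"tx":0,"ty":0.015,"tz":0,"turn":0,"fingers":37.5},{"tx":0,"ty":0.028,"tz":0,"turn":0,"fingers":37.5},{"tx":0,"ty":0.028,"tz":0,"turn":0,"fingers":37.5},{"tx":0,"ty":0.028,"tz":0,"turn":0,"fingers":37.5}]'; python3 -m creep '[{"tx":0,"ty":0.002,"tz":0,"turn":0,"fingers":37.5},{"tx":0,"ty":0.002,"tz":0,"turn":0,"fingers":37.5}]'; python3 -m creep '[{"tx":0,"ty":0.002,"tz":0,"turn":0,"fingers":37.5},{"tx":0,"ty":0.002,"tz":0,"turn":0,"fingers":37.5}]'
```

```text
clock: 8.25
eef_pos: [503.6, 49.9, 106.6]
eef_rot: [-1.572, 0.0, 2.984]
wrist_force: [0.5, 0.2, -0.9]
finger_gap: 37.5
clock: 8.45
eef_pos: [503.6, 49.9, 106.2]
eef_rot: [-1.572, 0.0, 2.984]
wrist_force: [0.5, -0.2, -1.4]
finger_gap: 37.7
clock: 8.65
eef_pos: [503.6, 49.9, 105.8]
eef_rot: [-1.572, 0.0, 2.984]
wrist_force: [-0.2, -0.4, -1.1]
finger_gap: 37.4
```

```bash
python3 -m creep '[{"tx":0,"ty":0.002,"tz":0,"turn":0,"fingers":37.5},{"tx":0,"ty":0.002,"tz":0,"turn":0,"fingers":37.5}]'; python3 -m creep '[{"tx":0,"ty":0.002,"tz":0,"turn":0,"fingers":37.5},{"tx":0,"ty":0.002,"tz":0,"turn":0,"fingers":37.5}]';python3 -m creep '[{"tx":0,"ty":0.002,"tz":0,"turn":0,"fingers":37.5},{"tx":0,"ty":0.002,"tz":0,"turn":0,"fingers":37.5}]'
```

```text
clock: 8.85
eef_pos: [503.8, 49.9, 105.6]
eef_rot: [-1.572, 0.001, 2.984]
wrist_force: [0.4, -0.1, 3.5]
finger_gap: 37.9
clock: 9.05
eef_pos: [504.0, 49.9, 105.5]
eef_rot: [-1.572, 0.001, 2.984]
wrist_force: [-0.7, 0.2, 4.2]
finger_gap: 37.4
clock: 9.25
eef_pos: [504.2, 49.9, 105.4]
eef_rot: [-1.572, 0.002, 2.984]
wrist_force: [-0.6, -0.0, 4.2]
finger_gap: 37.7
```

The pad met the head top at TCP z≈105.7, as predicted (force +4 N). Closing.

```bash
python3 -m creep '[{"tx":0,"ty":-0.002,"tz":0,"turn":0,"fingers":33},{"tx":0,"ty":-0.002,"tz":0,"turn":0,"fingers":29},{"tx":0,"ty":-0.002,"tz":0,"turn":0,"fingers":22},{"tx":0,"ty":-0.002,"tz":0,"turn":0,"fingers":22},{"tx":0,"ty":-0.002,"tz":0,"turn":0,"fingers":22},{"tx":0,"ty":-0.002,"tz":0,"turn":0,"fingers":22}]' 35; python3 g.py 503.6 50 180 -99.1
```

```text
clock: 9.85
eef_pos: [504.1, 49.9, 105.8]
eef_rot: [-1.572, 0.002, 2.984]
wrist_force: [-0.2, 0.4, -0.2]
finger_gap: 22.7
pos [504.13  49.9  105.76] zdir -99.05 tilt 0.11 gap 22.67 F [-0.23  0.42 -0.17] t 9.85 q [0.03 0.31 1.75 0.   1.07 1.75]
rows tx,ty,tz [ 0.0021 -0.3712 -0.0005] turn 0.0003 dist 74.2
```

The gap of 22.7 is full squeeze, not the 27 expected with the head held. I'll look before moving.

```bash
python3 w.py w_g1; python3 - <<'E'
from h import *
from cell import optics
c=load("w_g1")
cv2.imwrite("pics/w_g1c.png",cv2.resize(c["frame"][120:260,240:400,::-1],None,fx=4,fy=4,interpolation=cv2.INTER_CUBIC))
c=optics.camera("scene")
cv2.imwrite("pics/scene2.png",cv2.resize(c["frame"][110:250,270:450,::-1],None,fx=4,fy=4,interpolation=cv2.INTER_CUBIC))
E
```

```text
9.85 [504.13  49.9  105.76] [-1.5719e+00  1.6000e-03  2.9837e+00]
```

View pics/w_g1c.png

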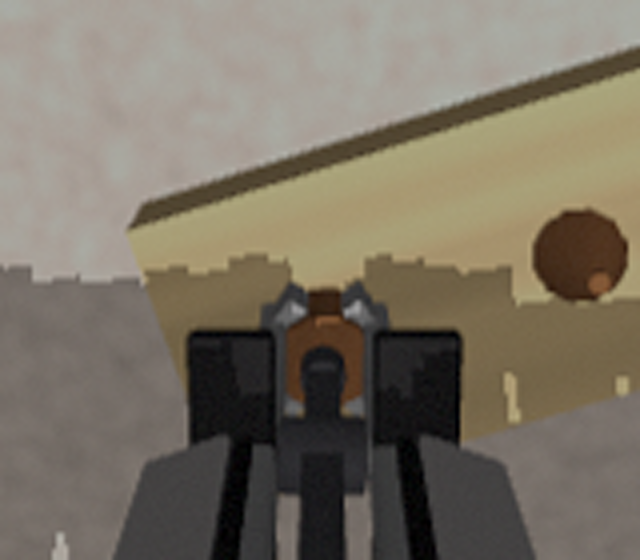

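View pics/scene2.png

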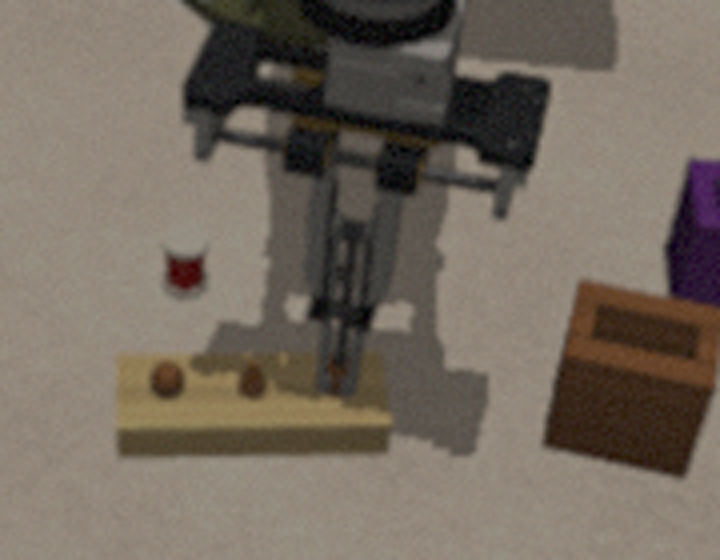

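```bash
python3 - <<'E'
from h import *
for n in("w_up","w_g1"):
    c=load(n);pose=(c["pos"],c["rot"]);P=pts(c,pose)
    R=Rn.from_euler("xyz",pose[1]).as_matrix();T=(P-pose[0])@R
    M=(abs(T[...,2])<29)&(abs(T[...,0])<32)&(T[...,1]>0)&(T[...,1]<6);Q=T[M]
    r=cv2.minAreaRect(Q[:,[0,2]].astype(np.float32));print(n,Q.min(0).round(1),Q.max(0).round(1),np.median(Q,0).round(1),np.round(r[0],1),np.round(r[1],1))
    M=(abs(T[...,2])<25)&(abs(T[...,0])<9)&(T[...,1]>-50)&(T[...,1]<-44);Q=T[M];print(Q[:,2].min(),Q[:,2].max())
    for k in(-1,1):
        M=(T[...,2]*k>0)&(T[...,2]*k<26)&(abs(T[...,0])<12)&(T[...,1]>60)&(T[...,1]<76)&(c["frame"].ptp(-1)<25 if hasattr(c["frame"],"ptp") else (c["frame"].max(-1).astype(int)-c["frame"].min(-1)<25));Q=T[M]
        print("jaw",k,len(Q),Q.min(0).round(1),Q.max(0).round(1)) if len(Q) else 0
E
```

```text
w_up [-22.8   0.  -25.9] [23.6  5.9 25.4] [-13.4   3.2  -0.5] [ 0.4 -0.3] [51.4 46.3]
-24.911616008226808 24.992864589997115
jaw -1 171 [-10.6  60.3 -18.7] [ 11.6  75.8 -10. ]
jaw 1 166 [-10.7  60.2   9.8] [11.4 75.9 18.4]
w_g1 [-22.5   0.  -19.1] [19.   5.9 18.6] [-14.    3.6  -0.5] [-1.8 -0.2] [41.5 37.6]
-23.664975335528432 23.46390169676492
jaw -1 118 [ -9.9  60.  -11.7] [11.4 75.5 -2.7]
jaw 1 109 [-10.1  60.5   3. ] [11.8 75.9 11.6]
```

```bash
python3 - <<'E'
from h import *
c=load("w_g1");pose=(c["pos"],c["rot"]);P=pts(c,pose)
R=Rn.from_euler("xyz",pose[1]).as_matrix();T=(P-pose[0])@R
F=c["frame"].astype(int)
for v in range(190,226,2):
    print(v,[(u,F[v,u].tolist(),T[v,u].round(0).astype(int).tolist()) if np.isfinite(T[v,u]).all() else u for u in (311,316,321,326,330)])
E
```

```text
190 [(311, [114, 100, 73], [-8, 80, -7]), (316, [171, 155, 115], [-8, 80, -4]), (321, [171, 151, 113], [-9, 80, 0]), (326, [145, 126, 93], [-8, 80, 4]), (330, [99, 87, 65], [-8, 80, 7])]
192 [(311, [69, 64, 58], [-9, 73, -7]), (316, [132, 117, 89], [-8, 78, -4]), (321, [84, 66, 45], [-7, 78, 0]), (326, [100, 90, 74], [-8, 75, 4]), (330, [52, 54, 56], [-9, 72, 7])]
194 [(311, [50, 48, 52], [-9, 67, -7]), (316, [58, 59, 61], [-8, 71, -4]), (321, [55, 35, 21], [-7, 73, 0]), (326, [57, 57, 60], [-8, 69, 4]), (330, [54, 54, 55], [-9, 67, 7])]
196 [(311, [87, 87, 86], [-8, 64, -7]), (316, [56, 54, 52], [-8, 66, -3]), (321, [53, 34, 23], [-7, 67, 0]), (326, [53, 52, 52], [-8, 65, 4]), (330, [106, 106, 107], [-8, 64, 7])]
198 [(311, [102, 102, 102], [-7, 63, -7]), (316, [79, 75, 72], [-7, 63, -3]), (321, [51, 33, 20], [-8, 62, 0]), (326, [136, 134, 134], [-7, 64, 4]), (330, [106, 105, 105], [-7, 63, 7])]
200 [(311, [97, 98, 98], [-6, 62, -7]), (316, [71, 45, 26], [-7, 60, -3]), (321, [113, 75, 47], [-7, 60, 0]), (326, [70, 42, 23], [-7, 59, 4]), (330, [100, 100, 101], [-5, 64, 7])]
202 [(311
[... 1371 characters left out ...]
[(311, [61, 57, 55], [6, 58, -7]), (316, [41, 34, 30], [-2, 37, -3]), (321, [27, 28, 28], [-1, 37, 0]), (326, [88, 58, 34], [7, 60, 4]), (330, [74, 59, 51], [8, 64, 7])]
220 [(311, [69, 70, 71], [10, 63, -7]), (316, [39, 31, 28], [-2, 33, -3]), (321, [26, 23, 25], [-2, 33, 0]), (326, [92, 70, 56], [8, 60, 4]), (330, [87, 86, 86], [9, 62, 7])]
222 [(311, [88, 85, 82], [11, 62, -7]), (316, [45, 42, 36], [-1, 30, -3]), (321, [25, 27, 26], [-2, 29, 0]), (326, [117, 103, 83], [17, 80, 4]), (330, [91, 91, 92], [11, 62, 7])]
224 [(311, [38, 36, 35], [-5, 16, -6]), (316, [31, 30, 30], [-5, 16, -3]), (321, [26, 26, 26], [-5, 16, 0]), (326, [48, 44, 36], [-5, 17, 3]), (330, [60, 54, 47], [-5, 18, 5])]
```

The head is centred in the V of the jaws, its top spanning x from −8 to +8. It looks over-squeezed, so I'll ease the force and see whether the gap rises.

```bash
python3 -m creep '[{"tx":0,"ty":0,"tz":0,"turn":0,"fingers":22},{"tx":0,"ty":0,"tz":0,"turn":0,"fingers":22}]' 15;  python3 -m creep '[{"tx":0,"ty":0,"tz":0,"turn":0,"fingers":22},{"tx":0,"ty":0,"tz":0,"turn":0,"fingers":22}]' 22
```

```text
clock: 10.15
eef_pos: [504.1, 49.9, 105.7]
eef_rot: [-1.572, 0.001, 2.984]
wrist_force: [0.1, 0.3, -1.0]
finger_gap: 25.1
clock: 10.35
eef_pos: [504.1, 49.9, 105.7]
eef_rot: [-1.572, 0.002, 2.984]
wrist_force: [-0.4, -0.8, -0.7]
finger_gap: 23.9
```

The gap changes with force (25.1 at 15 N, 22.7 at 35 N), so the jaws are elastic on a held head. Lifting.

```bash
python3 -m creep '[{"tx":0,"ty":-0.02,"tz":0,"turn":0,"fingers":22},{"tx":0,"ty":-0.08,"tz":0,"turn":0,"fingers":22},{"tx":0,"ty":-0.17,"tz":0,"turn":0,"fingers":22},{"tx":0,"ty":-0.26,"tz":0,"turn":0,"fingers":22},{"tx":0,"ty":-0.34,"tz":0,"turn":0,"fingers":22},{"tx":0,"ty":-0.37,"tz":0,"turn":0,"fingers":22},{"tx":0,"ty":-0.37,"tz":0,"turn":0,"fingers":22},{"tx":0,"ty":-0.37,"tz":0,"turn":0,"fingers":22}]' 28; python3 w.py w_l;python3 - <<'E'
from h import *
from cell import optics
c=load("w_l")
cv2.imwrite("pics/w_lc.png",cv2.resize(c["frame"][120:260,240:400,::-1],None,fx=4,fy=4,interpolation=cv2.INTER_CUBIC))
c=optics.camera("scene")
cv2.imwrite("pics/scene3.png",cv2.resize(c["frame"][90:250,270:450,::-1],None,fx=3.7,fy=3.7,interpolation=cv2.INTER_CUBIC))
E
python3 g.py 543.7 -287 180 -99.1
```

```text
clock: 11.15
eef_pos: [503.8, 49.9, 179.3]
eef_rot: [-1.572, 0.001, 2.984]
wrist_force: [0.2, 0.5, -0.4]
finger_gap: 23.0
11.15 [503.75  49.86 179.25] [-1.5719e+00  9.0000e-04  2.9837e+00]
pos [503.65  49.86 178.95] zdir -99.05 tilt 0.06 gap 23.02 F [-0.22  0.17 -0.94] t 11.25 q [0.03 0.23 1.68 0.   1.24 1.75]
rows tx,ty,tz [-0.4626 -0.0067  1.6318] turn 0.0003 dist 339.2
```

View pics/w_lc.png

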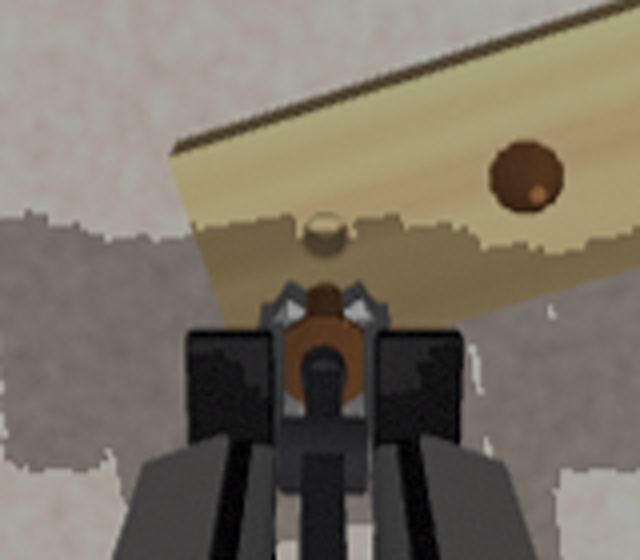

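View pics/scene3.png

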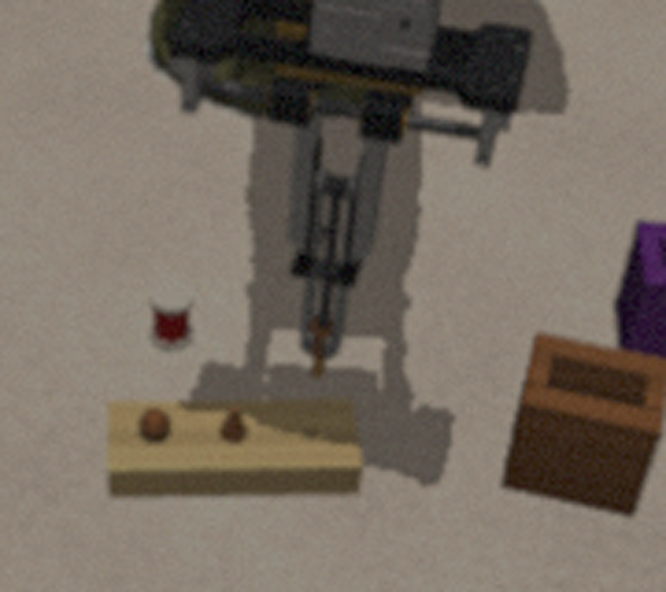

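The head is held and its stem hangs straight, seen in the scene crop at (318,368). The empty hole is at (325,232) in the wrist crop. Moving to the stand.

```bash
python3 -m creep '[{"tx":-0.115,"ty":-0.005,"tz":0.2,"turn":0,"fingers":22},{"tx":-0.115,"ty":-0.005,"tz":0.4,"turn":0,"fingers":22},{"tx":-0.23,"ty":-0.005,"tz":0.6,"turn":0,"fingers":22},{"tx":-0.23,"ty":-0.005,"tz":0.8,"turn":0,"fingers":22},{"tx":-0.23,"ty":-0.005,"tz":0.8,"turn":0,"fingers":22}]'; python3 g.py 543.7 -287 180 -99.1
```

```text
clock: 11.75
eef_pos: [523.2, -119.1, 178.8]
eef_rot: [-1.571, -0.001, 2.98]
wrist_force: [0.3, 0.7, -0.5]
finger_gap: 23.2
pos [ 523.17 -119.07  178.83] zdir -99.28 tilt 0.08 gap 23.17 F [ 0.33  0.68 -0.45] t 11.75 q [-0.29  0.29  1.59  0.    1.26  1.44]
rows tx,ty,tz [-0.2367 -0.0066  0.8121] turn -0.001 dist 169.2
```

```bash
python3 -m creep '[{"tx":-0.06,"ty":-0.005,"tz":0.2,"turn":-0.001,"fingers":22},{"tx":-0.12,"ty":-0.005,"tz":0.4,"turn":-0.001,"fingers":22},{"tx":-0.18,"ty":-0.005,"tz":0.6,"turn":-0.001,"fingers":22},{"tx":-0.237,"ty":-0.005,"tz":0.75,"turn":-0.001,"fingers":22},{"tx":-0.237,"ty":-0.005,"tz":0.812,"turn":-0.001,"fingers":22},{"tx":-0.237,"ty":-0.005,"tz":0.812,"turn":-0.001,"fingers":22},{"tx":-0.237,"ty":-0.005,"tz":0.812,"turn":-0.001,"fingers":22},{"tx":-0.237,"ty":-0.005,"tz":0.812,"turn":-0.001,"fingers":22}]'; python3 w.py w_s; python3 - <<'E'
from h import *
c=load("w_s");pose=(c["pos"],c["rot"]);P=pts(c,pose)
R=Rn.from_euler("xyz",pose[1]).as_matrix();T=(P-pose[0])@R
cv2.imwrite("pics/w_sc.png",cv2.resize(c["frame"][110:260,240:400,::-1],None,fx=4,fy=4,interpolation=cv2.INTER_CUBIC))
M=(abs(P[...,2]-54)<4)&(abs(P[...,0]-543)<40)&(abs(P[...,1]+286)<40)
r=cv2.minAreaRect(P[M][:,:2].astype(np.float32));print(r)
# stem points
F=c["frame"].astype(int)
M=(abs(T[...,0])<14)&(abs(T[...,2])<7)&(T[...,1]>82)&(T[...,1]<104)
v,u=np.nonzero(M);print(len(v)); 
if len(v): print(T[M].min(0),T[M].max(0),T[M].mean(0),u.min(),u.max(),v.min(),v.max())
# predicted hole and stem tip pixels
print("hole px",proj(c,[[543.7,-287,54]],pose),"stem tip px",proj(c,(R@np.array([0.2,101.7,0])+pose[0])[None],pose))
E
python3 g.py 543.7 -287 165 -99.1
```

```text
clock: 12.55
eef_pos: [544.0, -285.5, 179.9]
eef_rot: [-1.571, -0.001, 2.984]
wrist_force: [-0.4, -0.2, -0.5]
finger_gap: 23.4
12.55 [ 543.97 -285.5   179.85] [-1.5715e+00 -1.3000e-03  2.9842e+00]
((546.9649658203125, -286.9358215332031), (50.12675476074219, 44.35121154785156), 89.66407775878906)
6
[-3.13035818 98.52579496 -2.26844001] [ -1.82710619 100.83305633   2.63758809] [-2.66567895e+00  9.98464997e+01 -9.52970376e-02] 318 324 190 191
hole px [[322.57364714 185.30870483]] stem tip px [[320.78334899 193.08572388]]
pos [ 544.03 -285.61  179.96] zdir -99.01 tilt 0.07 gap 23.28 F [ 0.36 -0.29 -0.34] t 12.6 q [-0.54  0.46  1.36  0.    1.32  1.18]
rows tx,ty,tz [0.0005 0.0748 0.0072] turn 0.0005 dist 15.0
```

View pics/w_sc.png

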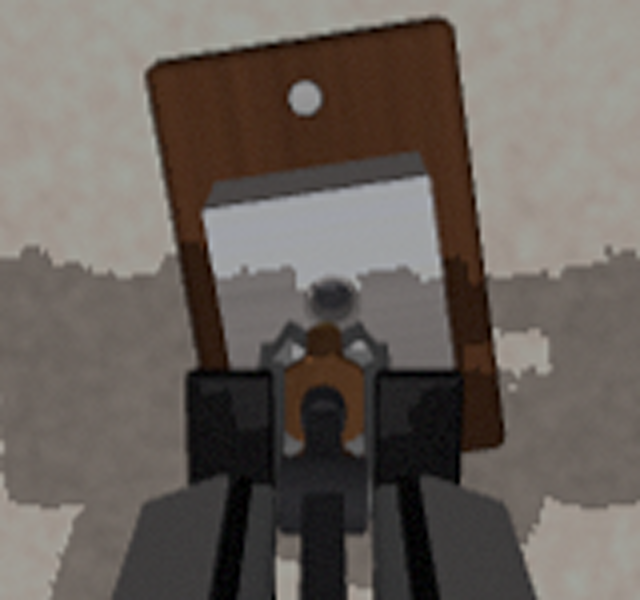

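```bash
python3 -m creep '[{"tx":0.001,"ty":0.04,"tz":0.007,"turn":0,"fingers":22},{"tx":0.001,"ty":0.09,"tz":0.007,"turn":0,"fingers":22},{"tx":0.001,"ty":0.095,"tz":0.007,"turn":0,"fingers":22},{"tx":0.001,"ty":0.095,"tz":0.007,"turn":0,"fingers":22},{"tx":0.001,"ty":0.095,"tz":0.007,"turn":0,"fingers":22}]'; python3 w.py w_s2; python3 - <<'E'
from h import *
c=load("w_s2");pose=(c["pos"],c["rot"])
cv2.imwrite("pics/w_s2c.png",cv2.resize(c["frame"][160:230,290:360,::-1],None,fx=8,fy=8,interpolation=cv2.INTER_CUBIC))
R=Rn.from_euler("xyz",pose[1]).as_matrix()
print("hole px",proj(c,[[543.7,-287,54]],pose),"stem tip px",proj(c,(R@np.array([0.2,101.7,0])+pose[0])[None],pose))
E
python3 g.py 543.5 -287 155 -99.1
```

```text
clock: 13.1
eef_pos: [543.6, -287.0, 161.1]
eef_rot: [-1.571, -0.001, 2.984]
wrist_force: [0.3, -0.1, -0.6]
finger_gap: 23.0
13.1 [ 543.64 -287.    161.05] [-1.5713e+00 -1.0000e-03  2.9842e+00]
hole px [[320.83295084 190.91628869]] stem tip px [[320.78347749 193.08551263]]
pos [ 543.68 -287.05  161.2 ] zdir -99.02 tilt 0.05 gap 23.11 F [ 0.19  0.34 -1.33] t 13.15 q [-0.55  0.48  1.38  0.    1.29  1.18]
rows tx,ty,tz [ 0.0009  0.031  -0.0001] turn 0.0005 dist 6.2
```

View pics/w_s2c.png

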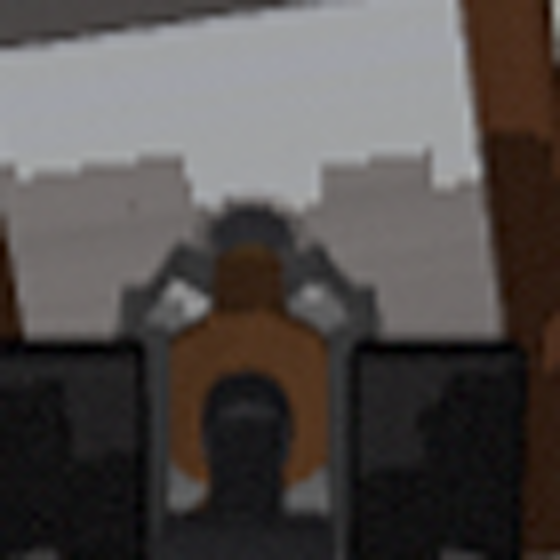

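The hole's far rim shows at (250,225), centred sideways over the stem at (250,270) to within about 0.3 mm. Inserting stepwise.

```bash
python3 -m creep '[{"tx":0,"ty":0.012,"tz":0,"turn":0,"fingers":22},{"tx":0,"ty":0.024,"tz":0,"turn":0,"fingers":22},{"tx":0,"ty":0.03,"tz":0,"turn":0,"fingers":22},{"tx":0,"ty":0.03,"tz":0,"turn":0,"fingers":22}]' 30; python3 -m creep '[{"tx":0,"ty":0.01,"tz":0,"turn":0,"fingers":22},{"tx":0,"ty":0.018,"tz":0,"turn":0,"fingers":22},{"tx":0,"ty":0.018,"tz":0,"turn":0,"fingers":22}]'; python3 g.py 543.5 -287 150 -99.1
```

```text
clock: 13.55
eef_pos: [543.6, -287.0, 154.9]
eef_rot: [-1.571, -0.001, 2.984]
wrist_force: [-1.0, 0.1, -1.9]
finger_gap: 22.9
clock: 13.85
eef_pos: [543.5, -286.9, 151.0]
eef_rot: [-1.572, -0.002, 2.984]
wrist_force: [0.3, -0.4, -1.5]
finger_gap: 22.5
pos [ 543.49 -286.95  150.99] zdir -99.02 tilt 0.1 gap 22.54 F [ 0.29 -0.37 -1.52] t 13.85 q [-0.55  0.49  1.39  0.    1.27  1.18]
rows tx,ty,tz [-0.0001  0.0049  0.0003] turn 0.0004 dist 1.0
```

```bash
python3 -m creep '[{"tx":0,"ty":0.0025,"tz":0,"turn":0,"fingers":22},{"tx":0,"ty":0.005,"tz":0,"turn":0,"fingers":22},{"tx":0,"ty":0.005,"tz":0,"turn":0,"fingers":22}]'|egrep 'pos|force'; for i in 1; do python3 -m creep '[{"tx":0,"ty":0.0025,"tz":0,"turn":0,"fingers":22},{"tx":0,"ty":0.005,"tz":0,"turn":0,"fingers":22},{"tx":0,"ty":0.005,"tz":0,"turn":0,"fingers":22}]'|egrep 'pos|force'; python3 -m creep '[{"tx":0,"ty":0.0025,"tz":0,"turn":0,"fingers":22},{"tx":0,"ty":0.005,"tz":0,"turn":0,"fingers":22},{"tx":0,"ty":0.005,"tz":0,"turn":0,"fingers":22}]'|egrep 'pos|force'; done
```

```text
eef_pos: [543.5, -286.9, 150.0]
wrist_force: [-0.9, -0.5, -1.5]
eef_pos: [543.4, -286.9, 148.9]
wrist_force: [0.2, 0.5, -1.5]
eef_pos: [543.4, -286.9, 147.8]
wrist_force: [0.6, -0.2, -1.3]
```

```bash
python3 -m creep '[{"tx":0,"ty":0.0025,"tz":0,"turn":0,"fingers":22},{"tx":0,"ty":0.005,"tz":0,"turn":0,"fingers":22},{"tx":0,"ty":0.005,"tz":0,"turn":0,"fingers":22}]'|egrep 'pos|force'; python3 -m creep '[{"tx":0,"ty":0.0025,"tz":0,"turn":0,"fingers":22},{"tx":0,"ty":0.005,"tz":0,"turn":0,"fingers":22},{"tx":0,"ty":0.005,"tz":0,"turn":0,"fingers":22}]'|egrep 'pos|force'; python3 -m creep '[{"tx":0,"ty":0.0025,"tz":0,"turn":0,"fingers":22},{"tx":0,"ty":0.005,"tz":0,"turn":0,"fingers":22},{"tx":0,"ty":0.005,"tz":0,"turn":0,"fingers":22}]'|egrep 'pos|force'
```

```text
eef_pos: [543.4, -286.9, 146.7]
wrist_force: [-0.3, -0.8, -1.3]
eef_pos: [543.4, -286.9, 145.6]
wrist_force: [-0.2, 1.2, -1.7]
eef_pos: [543.6, -287.0, 145.0]
wrist_force: [0.2, 0.1, 3.7]
```

The plunger was felt at TCP z≈145.3, so the stop should be near 140.3.

```bash
python3 -m creep '[{"tx":0,"ty":0.0025,"tz":0,"turn":0,"fingers":22},{"tx":0,"ty":0.005,"tz":0,"turn":0,"fingers":22},{"tx":0,"ty":0.005,"tz":0,"turn":0,"fingers":22}]'|egrep 'pos|force'; python3 -m creep '[{"tx":0,"ty":0.0025,"tz":0,"turn":0,"fingers":22},{"tx":0,"ty":0.005,"tz":0,"turn":0,"fingers":22},{"tx":0,"ty":0.005,"tz":0,"turn":0,"fingers":22}]'|egrep 'pos|rot|force'
```

```text
eef_pos: [543.6, -287.0, 144.1]
wrist_force: [-0.3, 0.2, 3.6]
eef_pos: [543.6, -287.0, 143.0]
eef_rot: [-1.571, -0.001, 2.984]
wrist_force: [0.1, 1.0, 3.9]
```

```bash
python3 -m creep '[{"tx":0,"ty":0.0025,"tz":0,"turn":0,"fingers":22},{"tx":0,"ty":0.005,"tz":0,"turn":0,"fingers":22},{"tx":0,"ty":0.005,"tz":0,"turn":0,"fingers":22}]'|egrep 'pos|force'; python3 -m creep '[{"tx":0,"ty":0.0025,"tz":0,"turn":0,"fingers":22},{"tx":0,"ty":0.0025,"tz":0,"turn":0,"fingers":22},{"tx":0,"ty":0.0025,"tz":0,"turn":0,"fingers":22}]'|egrep 'pos|rot|force'; python3 -m creep '[{"tx":0,"ty":0.0025,"tz":0,"turn":0,"fingers":22},{"tx":0,"ty":0.0025,"tz":0,"turn":0,"fingers":22}]'|egrep 'pos|rot|force'
```

```text
eef_pos: [543.5, -287.0, 141.9]
wrist_force: [0.2, -0.2, 3.3]
eef_pos: [543.5, -287.0, 141.3]
eef_rot: [-1.571, -0.001, 2.984]
wrist_force: [-0.7, -0.2, 2.7]
eef_pos: [543.5, -287.0, 140.8]
eef_rot: [-1.572, -0.001, 2.984]
wrist_force: [-0.1, 0.7, 3.5]
```

```bash
python3 -m creep '[{"tx":0,"ty":0.002,"tz":0,"turn":0,"fingers":22},{"tx":0,"ty":0.002,"tz":0,"turn":0,"fingers":22}]'|egrep 'pos|force'; python3 -m creep '[{"tx":0,"ty":0.0015,"tz":0,"turn":0,"fingers":22},{"tx":0,"ty":0.0015,"tz":0,"turn":0,"fingers":22}]'|egrep 'pos|force'
```

```text
eef_pos: [543.5, -287.0, 140.4]
wrist_force: [0.2, 0.5, 3.5]
eef_pos: [543.5, -287.0, 140.1]
wrist_force: [0.5, 0.1, 4.3]
```

```bash
python3 -m creep '[{"tx":0,"ty":0.0015,"tz":0,"turn":0,"fingers":22},{"tx":0,"ty":0.0015,"tz":0,"turn":0,"fingers":22}]'|egrep 'pos|force'; python3 -m creep '[{"tx":0,"ty":0.0015,"tz":0,"turn":0,"fingers":22},{"tx":0,"ty":0.0015,"tz":0,"turn":0,"fingers":22}]'|egrep 'pos|force'
```

```text
eef_pos: [543.6, -287.0, 140.0]
wrist_force: [-0.7, 0.6, 5.6]
eef_pos: [543.7, -287.1, 140.0]
wrist_force: [-0.3, 0.2, 5.5]
```

On the stop at z≈140.0. The push reads about 6.9 N net, taking the −1.3 N baseline into account. Stepping up towards 14 N.

```bash
python3 -m creep '[{"tx":0,"ty":0.0022,"tz":0,"turn":0,"fingers":22},{"tx":0,"ty":0.0022,"tz":0,"turn":0,"fingers":22}]'|egrep 'pos|force';  python3 -m creep '[{"tx":0,"ty":0.0028,"tz":0,"turn":0,"fingers":22},{"tx":0,"ty":0.0028,"tz":0,"turn":0,"fingers":22}]'|egrep 'pos|force'
```

```text
eef_pos: [543.9, -287.1, 140.0]
wrist_force: [-0.7, 0.6, 7.1]
eef_pos: [544.1, -287.2, 140.0]
wrist_force: [-0.5, 0.0, 8.3]
```

```bash
python3 -m creep '[{"tx":0.002,"ty":0.0032,"tz":0,"turn":0,"fingers":22},{"tx":0.002,"ty":0.004,"tz":0,"turn":0,"fingers":22},{"tx":0.002,"ty":0.004,"tz":0,"turn":0,"fingers":22}]'|egrep 'pos|rot|force'; python3 - <<'E'
from cell import monitor
print(monitor.read_state()["wrist_force"])
E
```

```text
eef_pos: [544.0, -287.2, 139.9]
eef_rot: [-1.57, 0.002, 2.984]
wrist_force: [-1.1, 0.4, 9.6]
[-1.10916147  0.3688473   9.61029665]
```

```bash
python3 -m creep '[{"tx":0.002,"ty":0.0045,"tz":0,"turn":0,"fingers":22},{"tx":0.002,"ty":0.0052,"tz":0,"turn":0,"fingers":22},{"tx":0.002,"ty":0.0055,"tz":0,"turn":0,"fingers":22},{"tx":0.002,"ty":0.0055,"tz":0,"turn":0,"fingers":22}]'|egrep 'pos|rot|force'; python3 -m creep '[{"tx":0.002,"ty":0.0055,"tz":0,"turn":0,"fingers":22},{"tx":0.002,"ty":0.0055,"tz":0,"turn":0,"fingers":22}]'|egrep 'pos|rot|force'
```

```text
eef_pos: [544.0, -287.3, 139.9]
eef_rot: [-1.57, 0.004, 2.984]
wrist_force: [-0.1, 1.3, 11.6]
eef_pos: [544.0, -287.3, 139.8]
eef_rot: [-1.57, 0.005, 2.984]
wrist_force: [0.1, 1.7, 12.6]
```

Net is about 13.5 N. I'll hold it there.

```bash
python3 -m creep '[{"tx":0.001,"ty":0.0055,"tz":0,"turn":0,"fingers":22},{"tx":0.001,"ty":0.0055,"tz":0,"turn":0,"fingers":22}]'|egrep 'pos|rot|force'; python3 -m creep '[{"tx":0.001,"ty":0.0055,"tz":0,"turn":0,"fingers":22},{"tx":0.001,"ty":0.0055,"tz":0,"turn":0,"fingers":22}]'|egrep 'pos|rot|force';  python3 -m creep '[{"tx":0.001,"ty":0.002,"tz":0,"turn":0,"fingers":22},{"tx":0.001,"ty":0,"tz":0,"turn":0,"fingers":22}]'|egrep 'pos|rot|force|gap'; python3 g.py 543.6 -287 140 -99.1
```

```text
eef_pos: [544.2, -287.3, 139.8]
eef_rot: [-1.569, 0.007, 2.984]
wrist_force: [-1.2, 1.7, 11.9]
eef_pos: [544.3, -287.4, 139.9]
eef_rot: [-1.569, 0.008, 2.984]
wrist_force: [-1.1, 0.9, 11.6]
eef_pos: [544.0, -287.1, 140.0]
eef_rot: [-1.569, 0.008, 2.984]
wrist_force: [-1.4, 1.5, 3.8]
finger_gap: 22.9
pos [ 544.03 -287.15  140.02] zdir -99.01 tilt 0.47 gap 22.9 F [-1.36  1.45  3.84] t 19.75 q [-0.55  0.5   1.41  0.    1.23  1.18]
rows tx,ty,tz [ 0.0022  0.0001 -0.0004] turn 0.0005 dist 0.5
```

Bedded at about 13 N net for over 0.8 s. Now I'll release the head by opening the tongs to 37 mm while still holding them.

```bash
python3 -m creep '[{"tx":0.002,"ty":-0.001,"tz":0,"turn":0,"fingers":26},{"tx":0.002,"ty":-0.002,"tz":0,"turn":0,"fingers":30},{"tx":0.002,"ty":-0.002,"tz":0,"turn":0,"fingers":34},{"tx":0.002,"ty":-0.002,"tz":0,"turn":0,"fingers":37.5},{"tx":0.002,"ty":-0.002,"tz":0,"turn":0,"fingers":37.5},{"tx":0.002,"ty":-0.002,"tz":0,"turn":0,"fingers":37.5}]' 30; python3 w.py w_r; python3 - <<'E'
from h import *
c=load("w_r")
cv2.imwrite("pics/w_rc.png",cv2.resize(c["frame"][140:250,260:380,::-1],None,fx=5,fy=5,interpolation=cv2.INTER_CUBIC))
E
python3 g.py 543.6 -287 140 -99.1
```

```text
clock: 20.35
eef_pos: [543.6, -287.1, 140.2]
eef_rot: [-1.569, 0.008, 2.984]
wrist_force: [-0.0, 0.7, -0.8]
finger_gap: 37.5
20.35 [ 543.6  -287.07  140.25] [-1.5692  0.0079  2.9844]
pos [ 543.61 -287.08  140.29] zdir -99.01 tilt 0.46 gap 37.45 F [ 0.45 -0.2  -0.94] t 20.4 q [-0.55  0.49  1.41  0.    1.23  1.18]
rows tx,ty,tz [ 0.0001  0.0015 -0.0004] turn 0.0005 dist 0.3
```

View pics/w_rc.png

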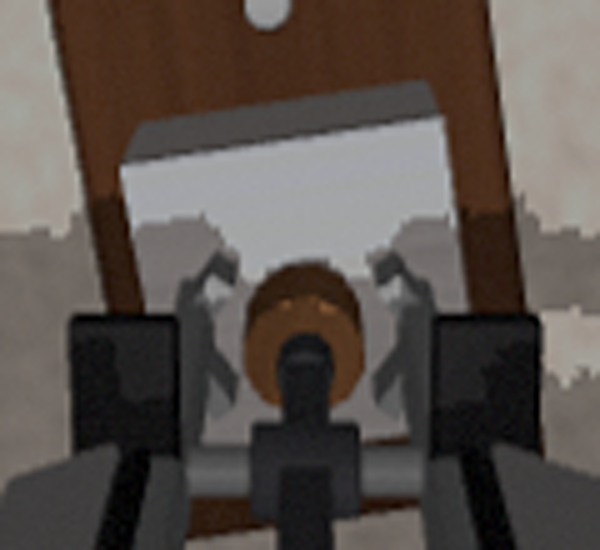

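The jaws stand clear on both sides of the head, at (225,325) and (390,325) against the head at (305,345). Raising the tongs straight up.

```bash
python3 -m creep '[{"tx":0,"ty":-0.02,"tz":0,"turn":0,"fingers":37.5},{"tx":0,"ty":-0.06,"tz":0,"turn":0,"fingers":37.5},{"tx":0,"ty":-0.12,"tz":0,"turn":0,"fingers":37.5},{"tx":0,"ty":-0.2,"tz":0,"turn":0,"fingers":37.5},{"tx":0,"ty":-0.24,"tz":0,"turn":0,"fingers":37.5},{"tx":0,"ty":-0.24,"tz":0,"turn":0,"fingers":37.5},{"tx":0,"ty":-0.24,"tz":0,"turn":0,"fingers":37.5}]'; python3 w.py w_r2; python3 - <<'E'
from h import *
c=load("w_r2");pose=(c["pos"],c["rot"]);P=pts(c,pose)
cv2.imwrite("pics/w_r2c.png",cv2.resize(c["frame"][120:260,240:400,::-1],None,fx=4,fy=4,interpolation=cv2.INTER_CUBIC))
M=(P[...,2]>70)&(P[...,2]<92)&(abs(P[...,0]-543)<14)&(abs(P[...,1]+287)<14);Q=P[M]
print(len(Q),np.median(Q,0),cv2.minEnclosingCircle(Q[:,:2].astype(np.float32)))
E
python3 g.py 487.3 222 188 -99.5
```

```text
clock: 21.1
eef_pos: [543.2, -286.9, 188.1]
eef_rot: [-1.569, 0.008, 2.984]
wrist_force: [-0.5, 0.2, -1.6]
finger_gap: 37.9
21.1 [ 543.15 -286.89  188.12] [-1.5692  0.0078  2.9844]
384 [ 543.840015   -286.68751477   79.82200829] ((542.7145385742188, -286.5858459472656), 9.011475563049316)
pos [ 543.04 -286.82  187.7 ] zdir -99.01 tilt 0.41 gap 37.4 F [-0.1  -0.32 -1.24] t 21.15 q [-0.55  0.45  1.35  0.    1.33  1.18]
rows tx,ty,tz [ 0.6735 -0.0095 -2.4691] turn 0.0027 dist 511.9
```

View pics/w_r2c.png

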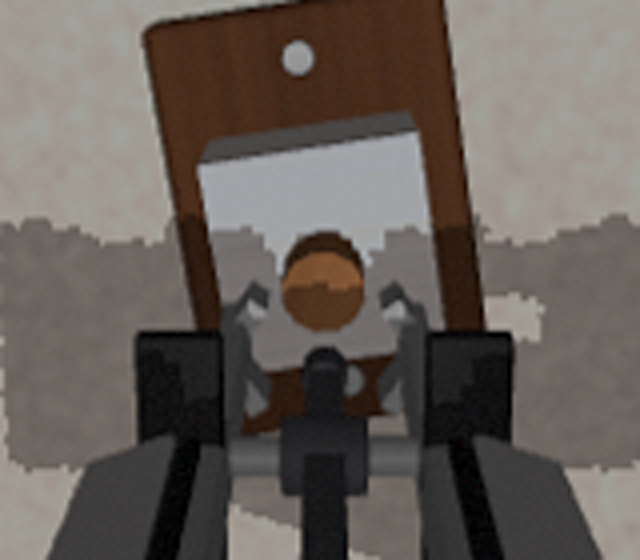

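The head stands in the socket with its top at z≈80, 16 mm centre height above the mouth. Carrying the tongs back to the block.

```bash
python3 -m creep '[{"tx":0.065,"ty":-0.003,"tz":-0.2,"turn":0,"fingers":37.5},{"tx":0.12,"ty":-0.003,"tz":-0.45,"turn":0,"fingers":37.5},{"tx":0.18,"ty":-0.003,"tz":-0.7,"turn":0,"fingers":37.5},{"tx":0.26,"ty":-0.003,"tz":-0.95,"turn":0,"fingers":37.5},{"tx":0.26,"ty":-0.003,"tz":-0.95,"turn":0,"fingers":37.5}]'; python3 g.py 487.3 222 188 -99.6
```

```text
clock: 21.65
eef_pos: [520.5, -86.8, 187.3]
eef_rot: [-1.57, 0.006, 2.988]
wrist_force: [0.1, -0.9, -1.0]
finger_gap: 37.7
pos [520.54 -86.81 187.33] zdir -98.78 tilt 0.35 gap 37.73 F [ 0.09 -0.86 -1.  ] t 21.65 q [-0.23  0.26  1.61 -0.    1.26  1.49]
rows tx,ty,tz [ 0.3999 -0.0067 -1.5005] turn 0.0045 dist 310.6
```

```bash
python3 -m creep '[{"tx":0.06,"ty":-0.003,"tz":-0.2,"turn":0.002,"fingers":37.5},{"tx":0.12,"ty":-0.003,"tz":-0.45,"turn":0.004,"fingers":37.5},{"tx":0.19,"ty":-0.003,"tz":-0.7,"turn":0.0045,"fingers":37.5},{"tx":0.245,"ty":-0.003,"tz":-0.9,"turn":0.0045,"fingers":37.5},{"tx":0.26,"ty":-0.003,"tz":-0.95,"turn":0.0045,"fingers":37.5}]'; python3 g.py 487.3 222 188 -99.6
```

```text
clock: 22.15
eef_pos: [497.4, 112.0, 187.0]
eef_rot: [-1.57, 0.005, 2.977]
wrist_force: [-0.2, -0.5, -1.0]
finger_gap: 37.6
pos [497.43 111.97 187.02] zdir -99.42 tilt 0.3 gap 37.64 F [-0.18 -0.47 -1.04] t 22.15 q [ 0.15  0.22  1.66 -0.    1.25  1.89]
rows tx,ty,tz [ 0.14   -0.0058 -0.5345] turn 0.001 dist 110.5
```

```bash
python3 -m creep '[{"tx":0.05,"ty":-0.003,"tz":-0.2,"turn":0.001,"fingers":37.5},{"tx":0.11,"ty":-0.003,"tz":-0.4,"turn":0.001,"fingers":37.5},{"tx":0.14,"ty":-0.003,"tz":-0.51,"turn":0.001,"fingers":37.5},{"tx":0.14,"ty":-0.003,"tz":-0.5345,"turn":0.001,"fingers":37.5},{"tx":0.14,"ty":-0.003,"tz":-0.5345,"turn":0.001,"fingers":37.5},{"tx":0.14,"ty":-0.003,"tz":-0.5345,"turn":0.001,"fingers":37.5}]'; python3 w.py w_b; python3 - <<'E'
from h import *
c=load("w_b");pose=(c["pos"],c["rot"]);P=pts(c,pose)
cv2.imwrite("pics/w_bc.png",cv2.resize(c["frame"][120:260,240:400,::-1],None,fx=4,fy=4,interpolation=cv2.INTER_CUBIC))
M=(abs(P[...,2]-80)<2.5)&(abs(P[...,0]-487)<55)&(abs(P[...,1]-222)<55);Q=P[M]
print(cv2.minAreaRect(Q[:,:2].astype(np.float32)))
# jaws lowest ends
R=Rn.from_euler("xyz",pose[1]).as_matrix();T=(P-pose[0])@R
M=(abs(T[...,2])<22)&(abs(T[...,0])<16)&(T[...,1]>60)&(T[...,1]<79);print(P[M].min(0),P[M].max(0),T[M].min(0),T[M].max(0))
E
python3 g.py 487.1 222.3 140 -99.9
```

```text
clock: 22.75
eef_pos: [487.6, 220.8, 187.2]
eef_rot: [-1.57, 0.005, 2.973]
wrist_force: [0.7, -0.7, -0.3]
finger_gap: 37.8
22.75 [487.64 220.77 187.19] [-1.57    0.0049  2.9731]
((487.09405517578125, 222.7890625), (86.13545989990234, 66.59004974365234), 80.29949188232422)
[474.05091173 201.61268513 108.98649643] [500.05394822 238.49898823 127.06700478] [-10.01067033  60.12859441 -18.95076886] [12.27974527 78.17024185 18.37314148]
pos [487.64 220.71 187.32] zdir -99.67 tilt 0.29 gap 37.25 F [-0.11 -0.26 -0.04] t 22.8 q [ 0.36  0.28  1.59 -0.    1.27  2.1 ]
rows tx,ty,tz [ 0.0052  0.2366 -0.0075] turn 0.0013 dist 47.3
```

View pics/w_bc.png

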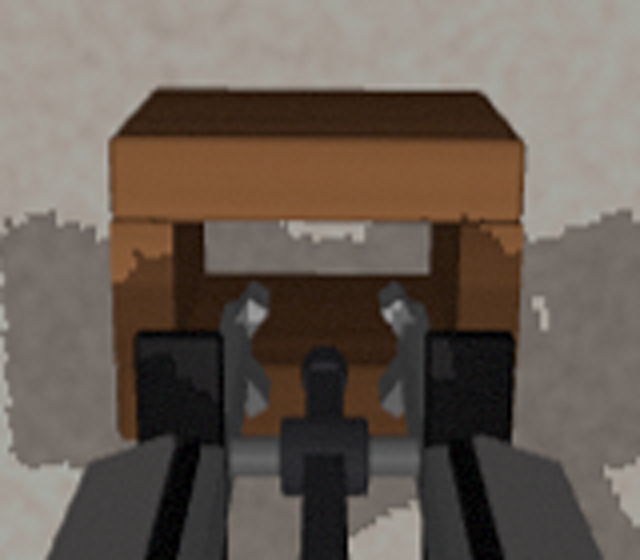

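```bash
python3 -m creep '[{"tx":0.001,"ty":0.04,"tz":-0.008,"turn":0.001,"fingers":37.5},{"tx":0.001,"ty":0.1,"tz":-0.008,"turn":0.001,"fingers":37.5},{"tx":0.001,"ty":0.16,"tz":-0.008,"turn":0.001,"fingers":37.5},{"tx":0.001,"ty":0.22,"tz":-0.008,"turn":0.001,"fingers":37.5},{"tx":0.001,"ty":0.24,"tz":-0.008,"turn":0.001,"fingers":37.5},{"tx":0.001,"ty":0.24,"tz":-0.008,"turn":0.001,"fingers":37.5}]'; python3 g.py 487.6 222.3 90 -99.9
```

```text
clock: 23.4
eef_pos: [487.7, 222.2, 138.5]
eef_rot: [-1.569, 0.004, 2.97]
wrist_force: [0.7, -0.3, -0.5]
finger_gap: 37.5
pos [487.68 222.15 138.45] zdir -99.85 tilt 0.23 gap 37.45 F [ 0.73 -0.31 -0.54] t 23.4 q [ 0.36  0.33  1.64 -0.    1.17  2.1 ]
rows tx,ty,tz [ 0.0014  0.2423 -0.001 ] turn 0.0003 dist 48.5
```

```bash
python3 -m creep '[{"tx":0.001,"ty":0.05,"tz":-0.001,"turn":0,"fingers":37.5},{"tx":0.001,"ty":0.11,"tz":-0.001,"turn":0,"fingers":37.5},{"tx":0.001,"ty":0.17,"tz":-0.001,"turn":0,"fingers":37.5},{"tx":0.001,"ty":0.22,"tz":-0.001,"turn":0,"fingers":37.5},{"tx":0.001,"ty":0.24,"tz":-0.001,"turn":0,"fingers":37.5},{"tx":0.001,"ty":0.24,"tz":-0.001,"turn":0,"fingers":37.5}]'; python3 g.py 487.6 222.3 87 -99.9
```

```text
clock: 24.0
eef_pos: [487.4, 222.2, 89.7]
eef_rot: [-1.569, 0.003, 2.97]
wrist_force: [-0.9, -0.2, -0.3]
finger_gap: 37.8
pos [487.44 222.19  89.75] zdir -99.85 tilt 0.2 gap 37.78 F [-0.93 -0.19 -0.33] t 24.0 q [ 0.36  0.39  1.68 -0.    1.06  2.11]
rows tx,ty,tz [-0.0007  0.0137 -0.0007] turn 0.0003 dist 2.8
```

```bash
python3 -m creep '[{"tx":0,"ty":0.007,"tz":0,"turn":0,"fingers":37.5},{"tx":0,"ty":0.013,"tz":0,"turn":0,"fingers":37.5},{"tx":0,"ty":0.013,"tz":0,"turn":0,"fingers":37.5}]'|egrep 'pos|force'; python3 -m creep '[{"tx":0,"ty":0.003,"tz":0,"turn":0,"fingers":37.5},{"tx":0,"ty":0.003,"tz":0,"turn":0,"fingers":37.5}]'|egrep 'pos|force'
```

```text
eef_pos: [487.5, 222.2, 87.3]
wrist_force: [0.2, -0.3, -1.4]
eef_pos: [487.6, 222.2, 86.8]
wrist_force: [-0.2, -0.6, -0.7]
```

```bash
python3 -m creep '[{"tx":0,"ty":0.002,"tz":0,"turn":0,"fingers":37.5},{"tx":0,"ty":0.002,"tz":0,"turn":0,"fingers":37.5}]'|egrep 'pos|force'; python3 -m creep '[{"tx":0,"ty":0,"tz":0,"turn":0,"fingers":40},{"tx":0,"ty":0,"tz":0,"turn":0,"fingers":43},{"tx":0,"ty":0,"tz":0,"turn":0,"fingers":50},{"tx":0,"ty":0,"tz":0,"turn":0,"fingers":94},{"tx":0,"ty":0,"tz":0,"turn":0,"fingers":94},{"tx":0,"ty":0,"tz":0,"turn":0,"fingers":94},{"tx":0,"ty":0,"tz":0,"turn":0,"fingers":94},{"tx":0,"ty":0,"tz":0,"turn":0,"fingers":94}]'; python3 w.py w_o
```

```text
eef_pos: [487.6, 222.2, 86.6]
wrist_force: [-1.7, -0.8, 0.7]
clock: 25.5
eef_pos: [487.6, 222.2, 86.6]
eef_rot: [-1.569, 0.003, 2.97]
wrist_force: [-0.4, 1.0, 0.2]
finger_gap: 86.9
25.5 [487.62 222.23  86.57] [-1.5692  0.0035  2.9696]
```

View pics/w_o.png

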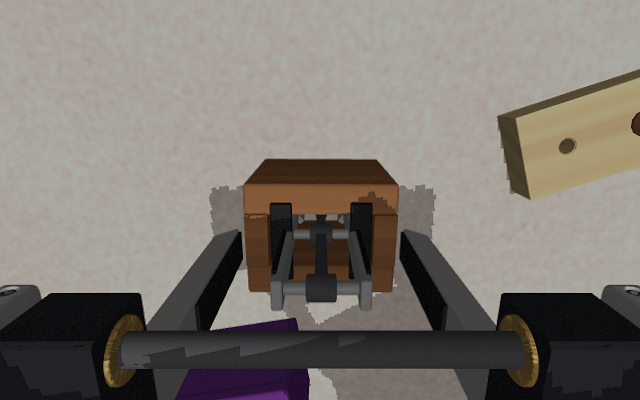

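The tongs stand free in the slot at (320,255), with the fingers clear at (215,265) and (425,265). Raising straight up.

```bash
python3 -m creep '[{"tx":0,"ty":0,"tz":0,"turn":0,"fingers":94},{"tx":0,"ty":-0.1,"tz":0,"turn":0,"fingers":94},{"tx":0,"ty":-0.3,"tz":0,"turn":0,"fingers":94},{"tx":0,"ty":-0.5,"tz":0,"turn":0,"fingers":94},{"tx":0,"ty":-0.65,"tz":0,"turn":0,"fingers":94},{"tx":0,"ty":-0.65,"tz":0,"turn":0,"fingers":94},{"tx":0,"ty":-0.65,"tz":0,"turn":0,"fingers":94},{"tx":0,"ty":-0.65,"tz":0,"turn":0,"fingers":94}]'; python3 w.py w_f; python3 - <<'E'
from h import *
from cell import optics
c=load("w_f");pose=(c["pos"],c["rot"]);P=pts(c,pose)
near=(abs(P[...,0]-487)<60)&(abs(P[...,1]-221)<60)
for a,b in((76,82.5),(82.8,89),(128,142)):
    Q=P[near&(P[...,2]>a)&(P[...,2]<b)]
    r=cv2.minAreaRect(Q[:,:2].astype(np.float32));print(a,len(Q),np.median(Q[:,2]).round(1),Q[:,2].max().round(1),np.round(r[0],1),np.round(r[1],1),round(r[2],1))
for n in("top","scene"):
    c=optics.camera(n);np.savez(n+"9.npz",**c);P=pts(c)
    for nm,xr,yr,zr in(("jar",(640,760),(150,260),(50,75)),("spA",(360,440),(-90,-20),(30,50)),("spB",(690,770),(-190,-110),(30,50)),("cone",(490,530),(-20,20),(34,60)),("ball",(495,540),(-65,-30),(34,60)),("popper",(525,560),(-305,-268),(70,90))):
        Q=P[(P[...,0]>xr[0])&(P[...,0]<xr[1])&(P[...,1]>yr[0])&(P[...,1]<yr[1])&(P[...,2]>zr[0])&(P[...,2]<zr[1])]
        if len(Q)>4: print(n,nm,len(Q),Q.mean(0).round(1))
    cv2.imwrite(f"pics/{n}9.png",c["frame"][:,:,::-1])
E
```

```text
clock: 26.35
eef_pos: [486.8, 222.3, 215.3]
eef_rot: [-1.568, 0.002, 2.97]
wrist_force: [0.0, -0.8, -0.3]
finger_gap: 93.8
26.35 [486.76 222.32 215.27] [-1.5682e+00  1.7000e-03  2.9696e+00]
76 3886 79.5 82.5 [486.5 222.7] [86.2 67.3] 79.5
82.8 664 83.7 88.9 [487.4 222.4] [55.8 45.3] 80.2
128 746 135.1 139.7 [486.9 222.6] [42.  18.3] 80.4
top jar 266 [695.3 204.3  61.3]
top spA 129 [397.4 -52.   37.8]
top spB 119 [ 737.  -150.8   37.7]
top cone 26 [510.2   1.9  40. ]
top ball 55 [517.4 -47.1  42.5]
top popper 59 [ 541.4 -284.2   79.3]
scene jar 363 [699.6 204.7  61.1]
scene spA 90 [399.7 -53.7  38.9]
scene spB 170 [ 737.4 -150.5   38.7]
scene cone 34 [513.6  -0.   40.3]
scene ball 60 [522.4 -48.8  42.3]
scene popper 64 [ 544.8 -285.    79.2]
```

View pics/scene9.png

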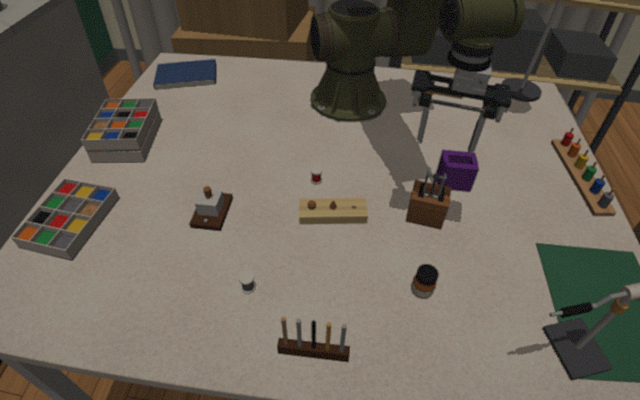

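```bash
python3 -c "
from cell import manip
print(manip.sign_off())"
```

```text
the job is handed in; nothing more can be done
None
```

The job was handed in at about 26.5 s on the robot's clock, well inside the 72 s limit. No verdict came back.

**What I did**
- I took the tongs from the wooden block, squeezed them shut on the flat-topped head and lifted it out of the tray. The gripper never went near a head.
- I pushed the stem down the socket. The plunger drag (about 5 N) began about 10 mm down, and the stem hit the stop about 5 mm further on.
- I bedded it there at about 13 N net by wrist force for roughly 0.8 s. The highest reading was about 13.9 N net.
- I let the head go and stood the tongs back in their slot.

**Last checks**
- **Head:** it stands upright in the socket. The wrist camera put its top at z ≈ 80 mm, so its centre is about 16 mm above the socket mouth, where under 22.5 mm is needed. It is within about 1 mm of the axis.
- **Tongs:** they stand in the slot within about 1 mm of its centre, with the guards on the top face (guard tops at 83.7 mm).
- **Everything else:** the cone, ball, jar and both spools show no movement beyond about 1 mm of measurement noise.
- **Robot:** it is clear of everything, with the fingertips at z = 215 mm.

**What disagreed**
- With the head held, the arms stood 23 to 25 mm apart instead of the stated 27 mm. The gap changed with grip force and the camera showed the head centred in the jaws, so I took it as elastic squeeze.
- The final top camera view puts the head about 3 mm from the wrist camera's socket position. I put this down to the roughly 2 mm calibration limit and a partial view of its side.

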